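# Press a glued mallet-head stopper in the ratchet cork clamp

## Task

The wooden mallet head of this cork stopper has just been glued on: lay the stopper on the slate between the clamp's jaws, wooden head towards the fixed jaw, and let go of it. Then pump the clamp's orange trigger against its black handle, leaving the sliding jaw itself alone, until the sprung pad meets the cork and is pushed in about half-way (roughly 1 cm), pressing the head against the fixed jaw without ever driving the pad right in and crushing the cork. Finish while still holding the trigger squeezed, and do not shift the bottle or the cork extractor.

Things in the scene. Friction and masses are not known exactly. Their poses are not given: they have to be found in the camera images.
- clamp: Ratchet clamp on a slate slab 110 x 380 x 15 mm (y -200 to +180). Origin on the counter on the clamp's line (x = 0); z up; +y from the handle end to the red fixed jaw. Black handle at y -130 mm, orange trigger at -112, red housing below them to 98 mm high; sliding jaw with sprung pad in the middle; fixed jaw's face at +130. Between pad and fixed jaw: bare flat slate, top 15 mm above the counter.
- jaw_face (a point): Centre of the fixed jaw's gripping face (rubber faced, 50 mm wide, from 15 to 60 mm above the counter), 35 mm above the counter; the jaw is 18 mm thick.
- fixed_jaw: The red fixed jaw; its origin is on the slate under its gripping face, axes as the clamp's.
- stopper_head (a point): Centre of the stopper's square wooden head, 40 x 40 mm across, 30 mm long along its y. It lies on a flat of the head: this point is 20 mm above what it lies on. Its y axis points from the cork end to the head's outer face (15 mm away); the cork shank, 25 mm thick tapering to 21, 40 mm long, is on the -y side, its free end 55 mm from this point. About 70 g; grasp the head across its x.
- stopper: The whole stopper (wooden head and cork shank), 70 mm long; origin at its underside, midway along its length, axes as for its head.
- ram (a joint): Travel of the red sliding jaw towards the fixed jaw, m, 0 to 0.062; friction 3.5 N. A full squeeze of the trigger drives it about 10 mm (teeth every 5 mm). It stays put while the trigger springs back, but there is NO lock: once the pad is pressed, letting go of the trigger lets it slip back until about 3.5 N is left, so keep squeezing.
- pad (a joint): How far the sprung pad is pushed back into the sliding jaw, m: 0 free, 0.022 fully in (then the cork is crushed). Spring 1 N per mm. The stem behind the pad is blue next to the pad and yellow next to the jaw; the yellow half disappears when the pad is half-way in.
- pad_face (a point): Centre of the pad's face (black rubber disc 30 mm across), on the clamp's line 35 mm above the counter. At the start it stands 86 to 108 mm from the fixed jaw's face. Behind it the red sliding jaw block (42 mm wide, to 56 mm above the counter) that carries it: not to be pushed by hand.
- trigger (a joint): Angle of the orange trigger, rad: 0 at rest, leaning 0.36 forward (to the clamp's +y), 0.36 fully squeezed, upright 5 mm in front of the handle. It springs back to 0; needs about 3 to 6.5 N at its grip to move, plus about 0.8 N for every newton at the pad and friction.
- trigger_grip (a point): Middle of the orange trigger bar's finger part (bar 20 mm wide, 12 mm thick, turning about an axis across the clamp 89 mm above the counter; top about 165 mm above the counter). 60 mm from the pivot: at rest 145 mm above the counter and 39 mm in front of the handle's middle.
- handle_grip (a point): Middle of the black fixed handle, 24 mm wide (clamp's x), 14 mm thick (clamp's y), 148 mm above the counter; its top is at 165 mm. Over handle and trigger together it measures about 52 mm at rest (58 at the top) and 31 mm fully squeezed.
- bottle: Bystander: amber glass bottle, 62 mm across, 200 mm tall, standing; origin at its underside.
- extractor: Bystander: chrome T-handled cork extractor lying on the counter, handle 114 mm long along its y, screw along its +x to 95 mm; 24 mm high.
Not all that is in view belongs to the job. What is meant by the stopper is not grey, and is the larger of those in its own colour.

How it is judged:
On the way, in this order (a step that is already met when the one before it is completed fails the run):
1. the stopper lies on the slate between the jaws, head towards the fixed jaw, let go (y of stopper_head in the frame of clamp between 0.08 and 0.119 m and x of stopper_head in the frame of clamp between -0.013 and 0.013 m and z of stopper_head in the frame of clamp below 0.04 m and contact force between stopper and the fingers below 0.1 N), for 0.2 s.
2. the trigger is squeezed (value of joint trigger above 0.12 rad), for 0.02 s.
3. the trigger is let spring back for another stroke (value of joint trigger below 0.09 rad), for 0.02 s.
At the end, for the whole second after the job is handed in: The robot still squeezes the trigger (over 2 N); the pad is pushed in 5 to 17.5 mm and presses the cork (over 3 N); the head, within 14 mm of the clamp's line and straight to about 0.2 rad, bears against the fixed jaw (over 2.5 N) and the stopper rests on the slate, untouched by the robot (value of joint pad between 0.005 and 0.0175 m and contact force between stopper and fixed_jaw above 2.5 N and contact force between stopper and ram above 3 N and contact force between the fingers and trigger above 2 N and contact force between stopper and the arm below 0.1 N and y of stopper_head in the frame of clamp between 0.108 and 0.121 m and x of stopper_head in the frame of clamp between -0.014 and 0.014 m and z of stopper_head in the frame of clamp between 0.028 and 0.042 m and angle between the y axis of stopper and the y axis of clamp, either way round below 0.2 rad); the arm keeps its last pose, push and grip.
It fails at once if the pad is driven right in and the cork crushed (pad in by more than 20 mm) (value of joint pad above 0.02 m).
It fails at once if the sliding jaw or its pad is pushed by the robot (over 4 N) instead of by the trigger (contact force between the arm and ram above 4 N).
It fails at once if the sliding jaw or its pad is pushed by the fingers (over 4 N) instead of by the trigger (contact force between the fingers and ram above 4 N).
It fails at once if the bottle is shifted by more than 30 mm or tipped (distance of bottle from where it was at the start of the episode above 0.03 m or angle between bottle's own z axis and vertical above 0.3 rad).
It fails at once if the extractor is shifted by more than 30 mm (distance of extractor from where it was at the start of the episode above 0.03 m).
It also fails if it takes over 61 s, if anything falls off the work surface, if the arm or the gripper's body presses on something with over 40 N, if the wrist force passes 120 N, or if a joint passes its speed limit or range.

## Robot

A 6-joint arm with a two-finger parallel gripper is mounted at the origin on the work surface. World frame = base frame: x ahead of the robot, y to its left, z up, the work surface at z = 0. Lengths are in m, angles in rad, forces in N, time in s.
With the tool pointing down it reaches from about 0.225 to 0.875 m from the base axis. Payload 3.4 kg.
Tool frame: the origin (TCP) lies midway between the tips of the shut fingers; the grasp point (between the pads) lies 19 mm behind it; z points along the fingers, y is the direction in which the jaws open and shut (so a half turn about z gives the same grasp; the last joint's range is limited). The gripper opens to 85 mm and grips with 20 to 120 N. Pads are 22 mm wide; open, the fingers measure 114 mm over their backs; the gripper's body (76 mm by 85 mm) begins 54 mm behind the grasp point. The pads swing forward as they close: fully open they stand 13 mm farther back than shut.
Start: joints at [-0.121, 0.276, 1.505, -0, 1.361, -0.121], TCP at [0.575, -0, 0.205] pointing down, gripper open.
Joint ranges: [-2.89, 2.89], [-0.75, 2.08], [0.22, 2.7], [-1.18, 4.32], [0.11, 2.71], [-2.7, 2.7]. Speed limits (rad/s): [2.57, 2.57, 3.14, 3.14, 3.14, 3.14].

## Interface

Orientations are given as a unit quaternion [x, y, z, w].
In Python, from station import * gives the robot as it stands. The module is installed in compiled form; this text tells all that it offers.
- The arm moves only by the tool play_rows, never from a script. Its argument "increments" is a list of rows, each an object of numbers: "rx", "ry", "rz": the turn, a rotation vector about the tool's x, y, z in degrees; "dx", "dy", "dz": the shift along the tool's x, y, z in m; "jaw": the opening, from 0 (shut) to 1 (fully open). In form: [{"rx": .., "ry": .., "rz": .., "dx": .., "dy": .., "dz": .., "jaw": ..}, ...]. A call has 1 to 8 rows; each row shifts and turns the commanded pose from where the row before left it, along the tool's axes as they then stand; what a row does not reach is not made up. A row lasts 1/10 s, in which the tool goes at most 50 mm and 8.59 degrees, less where a joint would pass 70% of its speed; a pose out of reach is approached as far as the arm can. A call is refused whole if a number of a shift passes 0.05 or a number of a turn 8.59, either way. A call with a gripper value outside its range is refused whole. The fingers move at their own pace and stop on an object; "force" is the grip in N (left out, the last holds). Time passes only in rows, so rows that do not move let the fingers close. It gives the time, the measured TCP pose, the force and the opening at its end, in the units of the state.
- observe(): the state, without advancing time (a new reading comes with each control period).
- read_camera(name): name is "scene" or "side" or "wrist"; returns a dict with "image" (384x512x3 uint8, blue, green, red), "vfov" (degrees; the focal length in pixels is half the picture's height over the tangent of half this angle, whatever the lens; pixels are square), "cx", "cy" (the principal point, pixels), "pose" (4x4, takes a point from camera to world coordinates); the wrist camera has in their place "T_tool_cam" (4x4, takes a point from camera to tool coordinates, whose origin is the TCP and whose axes are the flange's). Camera axes: x right, y down, z forward; pixel columns grow to the right and rows downward; lengths in m; the calibration is good to about 2 mm. The wrist camera is an equidistant fisheye: a pixel r from the principal point sees the ray r / f radians off the axis. A picture is of the moment at which its call begins: read the wrist's pose just before it. There is no depth.
- close_job(): hands the job in, once; it reports no verdict.
The state is a dict: "time_s": time; "joint_pos": joint angles; "joint_vel": joint speeds; "joint_efforts": joint torques, N m; "tcp_pos": TCP position; "eef_rot": TCP orientation; "contact_force": force on the tool from outside, world axes, zero at the start; "ft_torque": the same for the moment, N m; "finger_gap": opening from 0.0 (shut) to 1.0 (fully open).
Only numpy, scipy, OpenCV 4.12 (cv2) and the standard library are available. Lean on these libraries where they do the work, as an engineer would, in place of code of your own. Each camera call takes 0.05 s, during which the arm holds its last target.

## Working session

There is one attempt and no reset: what is moved stays moved. The work goes in short steps, Python scripts to look and compute and a tool call to move; the robot and the scene stay as the last step left them, time stands still between calls to the robot, and variables do not carry over. Pictures are saved under pics/ and viewed, and the job is handed in when it is done.

Besides the shell and the picture viewer there is one more tool, called after ">>>" in YAML: its name, and indented under it one key for each argument. play_rows: Moves the arm, as the interface text tells. Its arguments: {"type":"object","properties":{"increments":{"type":"array","items":{"type":"object","properties":{"rx":{"type":"number"},"ry":{"type":"number"},"rz":{"type":"number"},"dx":{"type":"number"},"dy":{"type":"number"},"dz":{"type":"number"},"jaw":{"type":"number"}}}},"force":{"type":"number"}},"required":["increments"]}

```bash
mkdir -p pics; cat > h.py <<'E'
from station import *
import numpy as np, cv2
from scipy.spatial.transform import Rotation as R
def ray(c,u,v):
    f=c["image"].shape[0]/2/np.tan(np.radians(c["vfov"])/2)
    d=np.array([(u-c["cx"])/f,(v-c["cy"])/f,1.0])
    T=np.array(c["pose"]); d=T[:3,:3]@d
    return T[:3,3],d/np.linalg.norm(d)
def onplane(c,u,v,z):
    o,d=ray(c,u,v); return o+d*(z-o[2])/d[2]
def proj(c,p):
    f=c["image"].shape[0]/2/np.tan(np.radians(c["vfov"])/2)
    T=np.array(c["pose"]); q=T[:3,:3].T@(np.array(p)-T[:3,3])
    return np.array([c["cx"]+f*q[0]/q[2],c["cy"]+f*q[1]/q[2]])
def tri(c1,p1,c2,p2):
    o1,d1=ray(c1,*p1);o2,d2=ray(c2,*p2)
    A=np.stack([d1,-d2],1);t=np.linalg.lstsq(A,o2-o1,rcond=None)[0]
    a=o1+d1*t[0];b=o2+d2*t[1];return (a+b)/2,np.linalg.norm(a-b)
def wrist_world(s,c):
    T=np.eye(4);T[:3,:3]=R.from_quat(s["eef_rot"]).as_matrix();T[:3,3]=s["tcp_pos"]
    return T@np.array(c["T_tool_cam"])
def wray(s,c,u,v):
    f=c["image"].shape[0]/2/np.tan(np.radians(c["vfov"])/2)
    x=np.array([u-c["cx"],v-c["cy"]]);r=np.hypot(*x);th=r/f
    d=np.array([*(x/max(r,1e-9)*np.sin(th)),np.cos(th)])
    T=wrist_world(s,c);return T[:3,3],T[:3,:3]@d
def wplane(s,c,u,v,z):
    o,d=wray(s,c,u,v);return o+d*(z-o[2])/d[2]
E
python3 - <<'E'
from h import *
import pickle
s=observe();print(s)
D={"s":s}
for n in ["scene","side","wrist"]:
    c=read_camera(n);D[n]=c
    cv2.imwrite(f"pics/{n}0.png",c["image"])
    print(n,c["vfov"],c["cx"],c["cy"],np.round(c.get("pose",c.get("T_tool_cam")),3).tolist())
pickle.dump(D,open("d0.pkl","wb"))
E
```

```text
{'time_s': 0.0, 'joint_pos': array([-1.21003724e-01,  2.76609207e-01,  1.50612135e+00, -9.55169038e-06,
        1.36070348e+00, -1.20990565e-01]), 'joint_vel': array([-0.00082932, -0.00029457,  0.00030929,  0.00061626,  0.00037109,
       -0.00217279]), 'joint_efforts': array([ 6.20495921e-04, -4.16768074e+01, -2.45808578e+01, -1.52056768e-04,
        1.11346930e-02,  1.69860516e-05]), 'tcp_pos': array([5.74428823e-01, 5.82460188e-05, 2.04136348e-01]), 'eef_rot': array([ 7.07110427e-01,  7.07102536e-01, -5.71363601e-04, -7.21968364e-04]), 'contact_force': array([-0.7275579 ,  0.22746922, -0.67098536]), 'ft_torque': array([-0.01842429, -0.02074036,  0.0200449 ]), 'finger_gap': 0.9985146594741519}
scene 50.99901090297249 251.4430310299735 186.8492318631138 [[-0.895, 0.322, -0.308, 0.902], [0.445, 0.631, -0.636, 0.622], [-0.01, -0.706, -0.708, 0.799], [0.0, 0.0, 0.0, 1.0]]
side 44.934080228791906 264.37884396398385 196.8317365410223 [[0.999, -0.03, 0.034, 0.541], [-0.045, -0.659, 0.751, -1.008], [-0.0, -0.752, -0.659, 0.977], [0.0, 0.0, 0.0, 1.0]]
wrist 65.70646984690485 255.46166130435938 193.78440444181558 [[0.001, -0.965, -0.263, 0.069], [1.0, 0.001, 0.001, 0.001], [-0.001, -0.263, 0.965, -0.169], [0.0, 0.0, 0.0, 1.0]]
```

View pics/scene0.png

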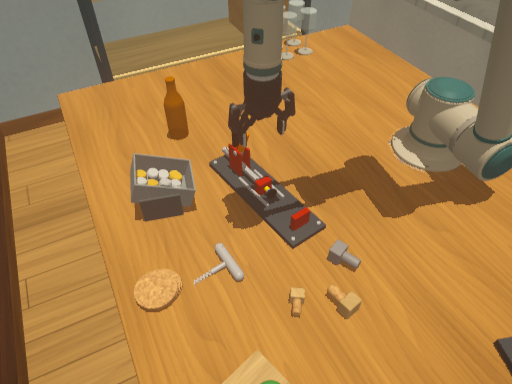

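View pics/side0.png

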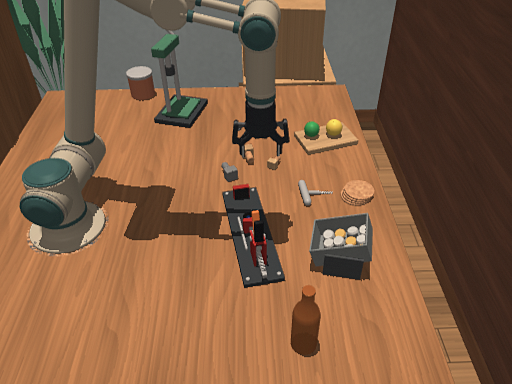

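View pics/wrist0.png

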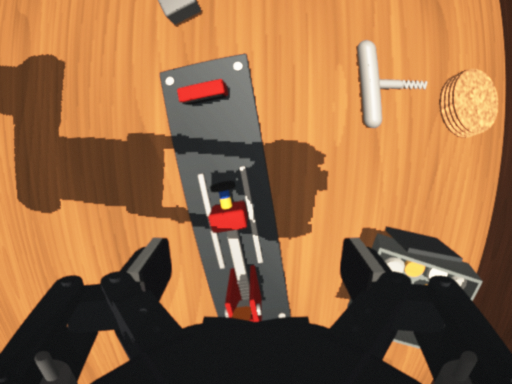

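Candidates for the stopper in the scene view: grey one at (343,256), small wooden one at (297,300), larger wooden one at (345,300). I choose the larger wooden one; a close crop will check it, and I measure the slate.

```bash
python3 - <<'E'
from h import *
import pickle
D=pickle.load(open("d0.pkl","rb"));c=D["scene"];w=D["side"]
im=c["image"]
cr=cv2.resize(im[230:330,260:400],None,fx=4,fy=4,interpolation=cv2.INTER_CUBIC)
cr2=cv2.resize(w["image"][130:200,210:320],None,fx=4,fy=4,interpolation=cv2.INTER_CUBIC)
out=np.zeros((400,560,3),np.uint8);out[:400,:560]=cr
cv2.imwrite("pics/crop_scene.png",out);cv2.imwrite("pics/crop_side.png",cr2)
cv2.imwrite("pics/crop_clamp.png",cv2.resize(im[130:250,200:335],None,fx=4.5,fy=4.5,interpolation=cv2.INTER_CUBIC))
for p in [(345,300),(297,300),(343,256),(210,163),(322,225),(176,135),(230,262)]:
    print(p,np.round(onplane(c,*p,0.02),3))
E
```

```text
(345, 300) [0.538 0.318 0.02 ]
(297, 300) [0.629 0.272 0.02 ]
(343, 256) [0.475 0.223 0.02 ]
(210, 163) [ 0.627 -0.219  0.02 ]
(322, 225) [0.467 0.123 0.02 ]
(176, 135) [ 0.673 -0.391  0.02 ]
(230, 262) [0.717 0.12  0.02 ]
```

View pics/crop_scene.png

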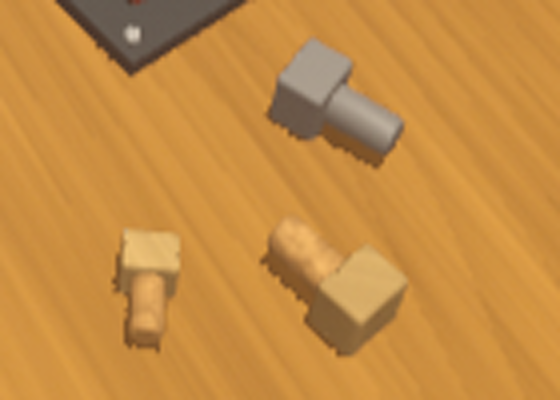

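View pics/crop_side.png

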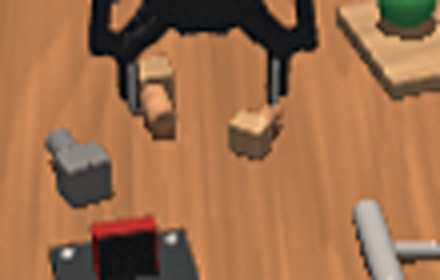

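View pics/crop_clamp.png

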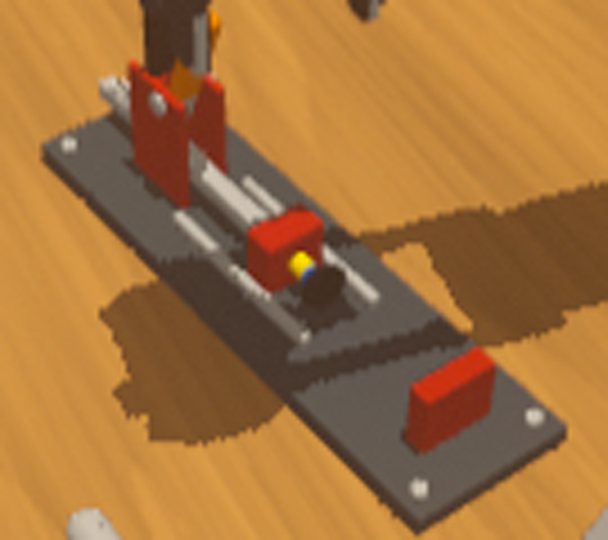

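The crop shows two wooden stoppers; the one with head at crop (360,290) = scene (350,302) is clearly larger than the one at (297,300), and not grey, with its cork pointing to crop (290,235) = (332,289). Now corners.

```bash
python3 - <<'E'
from h import *
import pickle
D=pickle.load(open("d0.pkl","rb"));c=D["scene"];w=D["side"];s=D["s"];wr=D["wrist"]
P=lambda a,b:(260+a/4-.4,230+b/4-.4)
for n,q in dict(t1=(368,246),t2=(406,288),t3=(358,325),t4=(317,290)).items(): print(n,np.round(onplane(c,*P(*q),0.04),4))
print("cork end top",np.round(onplane(c,*P(288,222),0.03),4), "corkmid",np.round(onplane(c,*P(290,238),0.02),4))
# slate mask in scene
def slate(im):
    hsv=cv2.cvtColor(im,cv2.COLOR_BGR2HSV)
    return ((hsv[...,1]<60)&(hsv[...,2]<110)).astype(np.uint8)*255
# white screws
def screws(im,box):
    x0,y0,x1,y1=box;sub=im[y0:y1,x0:x1]
    hsv=cv2.cvtColor(sub,cv2.COLOR_BGR2HSV)
    m=((hsv[...,1]<50)&(hsv[...,2]>150)).astype(np.uint8)
    n,l,st,ce=cv2.connectedComponentsWithStats(m)
    return [(ce[i]+[x0,y0],int(st[i,4])) for i in range(1,n) if st[i,4]>=3]
for nm,cam,box in [("scene",c,(205,145,330,245)),("side",w,(215,180,290,290))]:
    for ce,a in screws(cam["image"],box): print(nm,np.round(ce,1),a,np.round(onplane(cam,*ce,.0155),4))
for ce,a in screws(wr["image"],(150,40,300,325)): print("wrist",np.round(ce,1),a,np.round(wplane(s,wr,*ce,.0155),4))
E
```

```text
t1 [0.5223 0.3152 0.04  ]
t2 [0.5195 0.3439 0.04  ]
t3 [0.5539 0.3497 0.04  ]
t4 [0.5611 0.3242 0.04  ]
cork end top [0.5471 0.2798 0.03  ] corkmid [0.5471 0.2841 0.02  ]
scene [225.6 150.1] 14 [ 0.5615 -0.257   0.0155]
scene [215.  161.5] 6 [ 0.6102 -0.2234  0.0155]
scene [251.3 172.9] 67 [ 0.5371 -0.1312  0.0155]
scene [257.7 172.7] 21 [ 0.5205 -0.1237  0.0155]
scene [243. 181.] 25 [ 0.5724 -0.1121  0.0155]
scene [277.6 190.8] 31 [ 0.505  -0.0348  0.0155]
scene [254.  191.8] 18 [ 0.5639 -0.0607  0.0155]
scene [267.3 204.3] 3 [ 0.5534 -0.0036  0.0155]
scene [318.2 222. ] 10 [0.4674 0.1078 0.0155]
scene [292.8 238. ] 10 [0.5503 0.1225 0.0155]
scene [219.5 244. ] 4 [0.7168 0.0584 0.0155]
side [252.5 189.5] 4 [0.5537 0.125  0.0155]
side [226.5 192.5] 4 [0.4709 0.114  0.0155]
side [239.7 223.1] 26 [ 0.512  -0.0263  0.0155]
side [244.2 240.8] 28 [ 0.5246 -0.0985  0.0155]
side [250. 237.] 3 [ 0.5412 -0.0844  0.0155]
side [261.  257.3] 3 [ 0.5696 -0.1625  0.0155]
side [260.7 260.3] 9 [ 0.5682 -0.1732  0.0155]
side [261.1 263.4] 7 [ 0.5691 -0.1843  0.0155]
side [262.2 266.7] 6 [ 0.5714 -0.1957  0.0155]
side [262. 269.] 3 [ 0.5706 -0.2037  0.0155]
side [263.8 272.5] 20 [ 0.5747 -0.2159  0.0155]
side [278.5 272.8] 10 [ 0.6137 -0.2186  0.0155]
side [247.3 278.1] 9 [ 0.531  -0.2327  0.0155]
wrist [237.4  65.5] 87 [0.5543 0.1289 0.0155]
wrist [169.2  80.5] 74 [0.4708 0.1142 0.0155]
wrist [241.6 167.8] 23 [0.5588 0.0045 0.0155]
wrist [204.  193.3] 246 [ 0.511  -0.0278  0.0155]
wrist [249.5 208.9] 126 [ 0.5683 -0.0482  0.0155]
wrist [224.5 198. ] 4 [ 0.5369 -0.0339  0.0155]
wrist [217.4 249.8] 207 [ 0.5249 -0.1062  0.0155]
wrist [257.3 248.4] 153 [ 0.5783 -0.1035  0.0155]
wrist [236.6 256.7] 414 [ 0.5504 -0.1162  0.0155]
wrist [258.4 310.2] 28 [ 0.5803 -0.207   0.0155]
wrist [225.5 313.5] 11 [ 0.5311 -0.2144  0.0155]
wrist [281.5 315. ] 27 [ 0.615  -0.2169  0.0155]
```

>>> play_rows:
  increments:
    - {"rz": -5}
    - {"rz": -5}
    - {"dx": 0.04,"dy": 0.004}
    - {"dx": 0.04,"dy": 0.004}
    - {"dx": 0.04,"dy": 0.004}
    - {"dx": 0.04,"dy": 0.004}
    - {"dx": 0.04,"dy": 0.004}
    - {"dx": 0.04,"dy": 0.003}

```text
schema error: expected keys rx, ry, rz, dx, dy, dz, jaw
```

>>> play_rows:
  increments:
    - {"dx": 0.04}
    - {"dx": 0.03}
    - {}

```text
schema error: expected keys rx, ry, rz, dx, dy, dz, jaw
```

```bash
python3 - <<'E'
from h import *
import pickle
s=observe();c=read_camera("wrist");sc=read_camera("scene")
pickle.dump((s,c,sc),open("d1.pkl","wb"))
print(s["tcp_pos"],R.from_quat(s["eef_rot"]).as_matrix().round(3).tolist(),s["time_s"])
cv2.imwrite("pics/w1.png",c["image"]);cv2.imwrite("pics/sc1.png",sc["image"])
E
```

```text
[5.74572524e-01 4.66087527e-05 2.04346549e-01] [[-0.0, 1.0, -0.001], [1.0, 0.0, 0.0], [0.0, -0.001, -1.0]] 0.15
```

View pics/w1.png

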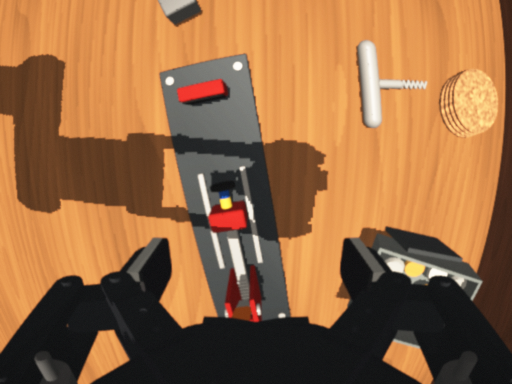

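View pics/sc1.png

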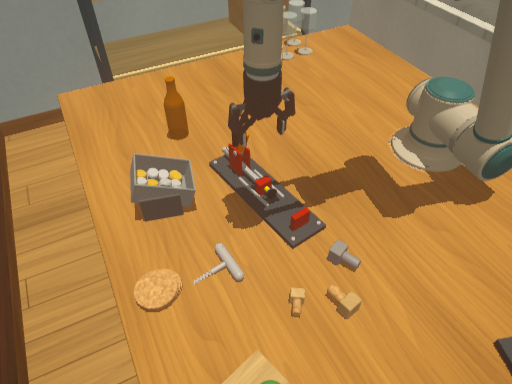

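All keys are required in each row; nothing moved. Repeating in full form.

>>> play_rows:
  increments:
    - {"rx": 0,"ry": 0,"rz": -5,"dx": 0,"dy": 0,"dz": 0,"jaw": 1}
    - {"rx": 0,"ry": 0,"rz": -5,"dx": 0,"dy": 0,"dz": 0,"jaw": 1}
    - {"rx": 0,"ry": 0,"rz": 0,"dx": 0.04,"dy": 0.004,"dz": 0,"jaw": 1}
    - {"rx": 0,"ry": 0,"rz": 0,"dx": 0.04,"dy": 0.004,"dz": 0,"jaw": 1}
    - {"rx": 0,"ry": 0,"rz": 0,"dx": 0.04,"dy": 0.004,"dz": 0,"jaw": 1}
    - {"rx": 0,"ry": 0,"rz": 0,"dx": 0.04,"dy": 0.004,"dz": 0,"jaw": 1}
    - {"rx": 0,"ry": 0,"rz": 0,"dx": 0.04,"dy": 0.004,"dz": 0,"jaw": 1}
    - {"rx": 0,"ry": 0,"rz": 0,"dx": 0.04,"dy": 0.003,"dz": 0,"jaw": 1}

```text
time_s: 1.05
tcp_pos: [0.5557, 0.2419, 0.2049]
eef_rot: [0.643, 0.766, 0.0, 0.0]
contact_force: [0.5, 0.5, 0.2]
finger_gap: 0.996
```

>>> play_rows:
  increments:
    - {"rx": 0,"ry": 0,"rz": 0,"dx": 0.04,"dy": 0,"dz": 0,"jaw": 1}
    - {"rx": 0,"ry": 0,"rz": 0,"dx": 0.03,"dy": 0,"dz": 0,"jaw": 1}
    - {"rx": 0,"ry": 0,"rz": 0,"dx": 0,"dy": 0,"dz": 0,"jaw": 1}

```text
time_s: 1.35
tcp_pos: [0.5427, 0.3132, 0.2046]
eef_rot: [0.641, 0.767, 0.001, -0.001]
contact_force: [0.5, -0.1, -0.2]
finger_gap: 1.0
```

```bash
python3 - <<'E'
from h import *
import pickle
s=observe();c=read_camera("wrist");sc=read_camera("scene")
pickle.dump((s,c,sc),open("d1.pkl","wb"))
print(s["tcp_pos"],R.from_quat(s["eef_rot"]).as_matrix().round(3).tolist(),s["time_s"])
cv2.imwrite("pics/w1b.png",c["image"]);cv2.imwrite("pics/sc1b.png",sc["image"])
E
```

```text
[0.54270422 0.31321076 0.20459864] [[-0.178, 0.984, -0.001], [0.984, 0.178, 0.002], [0.002, -0.0, -1.0]] 1.35
```

View pics/w1b.png

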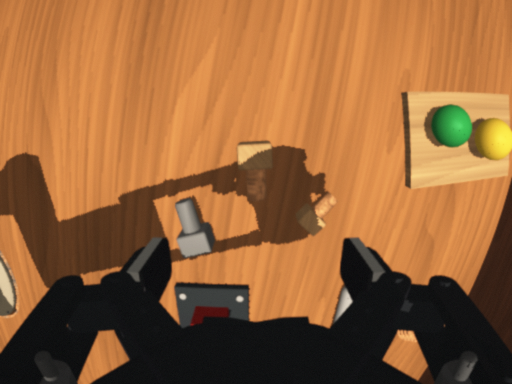

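View pics/sc1b.png

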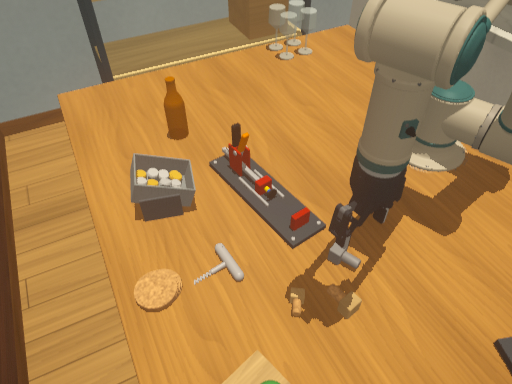

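```bash
python3 - <<'E'
from h import *
import pickle
s,c,sc=pickle.load(open("d1.pkl","rb"))
im=c["image"][125:225,205:305]
im=np.clip(im.astype(float)*1.6,0,255).astype(np.uint8)
cv2.imwrite("pics/w1crop.png",cv2.resize(im,None,fx=6,fy=6,interpolation=cv2.INTER_CUBIC))
def wproj(p):
    T=wrist_world(s,c);q=T[:3,:3].T@(np.array(p)-T[:3,3])
    f=c["image"].shape[0]/2/np.tan(np.radians(c["vfov"])/2)
    th=np.arctan2(np.hypot(q[0],q[1]),q[2]);r=f*th;h=np.hypot(q[0],q[1])
    return np.array([c["cx"]+r*q[0]/h,c["cy"]+r*q[1]/h])
print(wproj([.5392,.3332,.04]),wproj([.547,.28,.02]))
E
```

```text
[253.76571522 157.74439555] [252.42360636 198.54592241]
```

View pics/w1crop.png

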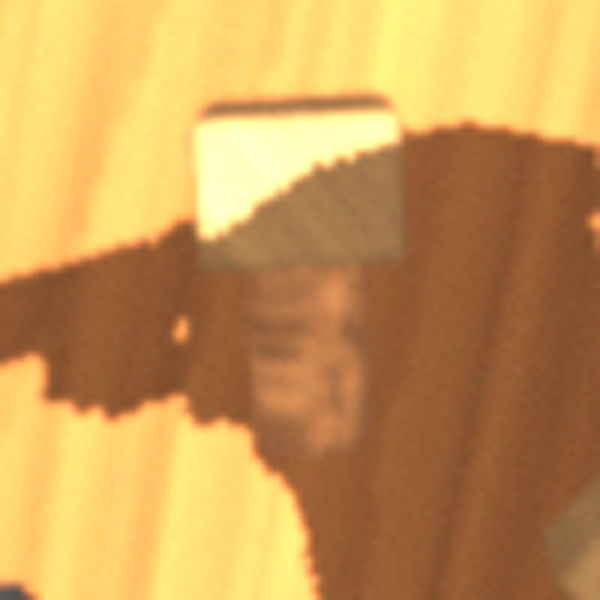

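The crop confirms the larger stopper: head-top corners at crop (197,120),(400,110),(405,265),(200,268), cork below it (toward the clamp).

```bash
python3 - <<'E'
from h import *
import pickle
s,c,sc=pickle.load(open("d1.pkl","rb"))
Q=[]
for a,b in [(197,120),(400,110),(405,265),(200,268)]:
    p=wplane(s,c,205+a/6-.4,125+b/6-.4,.04);Q.append(p);print(p.round(4))
e=wplane(s,c,205+305/6-.4,125+453/6-.4,.02);print("cork end",e.round(4))
m=np.mean(Q,0);print("centre",m.round(4));Q=np.array(Q)[:,:2]
for i in range(4): d=Q[(i+1)%4]-Q[i];print(np.linalg.norm(d).round(4),np.degrees(np.arctan2(d[1],d[0])).round(1))
d=m-e;print("axis yaw",np.degrees(np.arctan2(-d[0],d[1])))
T=R.from_quat(s["eef_rot"]).as_matrix()
print("delta tool",(T.T@(np.array([*m[:2],.02])-s["tcp_pos"])).round(4))
E
```

```text
[0.5185 0.3447 0.04  ]
[0.5555 0.3534 0.04  ]
[0.562  0.3245 0.04  ]
[0.5238 0.3169 0.04  ]
cork end [0.551  0.2787 0.02  ]
centre [0.5399 0.3349 0.04  ]
0.0381 13.1
0.0296 -77.3
0.039 -168.9
0.0283 100.8
axis yaw 11.154727944479777
delta tool [0.0214 0.0012 0.1846]
```

>>> play_rows:
  increments:
    - {"rx": 0,"ry": 0,"rz": -1,"dx": 0.021,"dy": 0.001,"dz": 0.02,"jaw": 1}
    - {"rx": 0,"ry": 0,"rz": 0,"dx": 0,"dy": 0,"dz": 0.045,"jaw": 1}
    - {"rx": 0,"ry": 0,"rz": 0,"dx": 0,"dy": 0,"dz": 0.045,"jaw": 1}
    - {"rx": 0,"ry": 0,"rz": 0,"dx": 0,"dy": 0,"dz": 0.03,"jaw": 1}
    - {"rx": 0,"ry": 0,"rz": 0,"dx": 0,"dy": 0,"dz": 0.025,"jaw": 1}
    - {"rx": 0,"ry": 0,"rz": 0,"dx": 0,"dy": 0,"dz": 0.02,"jaw": 1}
    - {"rx": 0,"ry": 0,"rz": 0,"dx": 0,"dy": 0,"dz": 0.012,"jaw": 1}
    - {"rx": 0,"ry": 0,"rz": 0,"dx": 0,"dy": 0,"dz": 0,"jaw": 1}

```text
time_s: 2.25
tcp_pos: [0.5404, 0.3283, 0.0064]
eef_rot: [0.637, 0.771, -0.002, -0.001]
contact_force: [-1.1, -0.2, 0.3]
finger_gap: 0.996
```

```bash
python3 - <<'E'
from h import *
s=observe();c=read_camera("wrist");sc=read_camera("side")
print(s["tcp_pos"],s["time_s"])
cv2.imwrite("pics/w2.png",c["image"]);cv2.imwrite("pics/si2.png",sc["image"])
E
```

```text
[0.5404196  0.32834104 0.00640762] 2.25
```

View pics/w2.png

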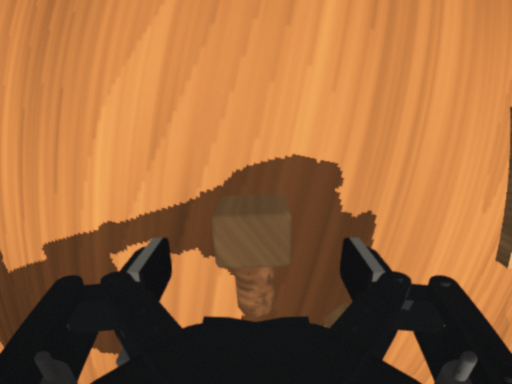

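>>> play_rows:
  force: 35
  increments:
    - {"rx": 0,"ry": 0,"rz": 0,"dx": 0.006,"dy": 0,"dz": 0,"jaw": 1}
    - {"rx": 0,"ry": 0,"rz": 0,"dx": 0,"dy": 0,"dz": 0,"jaw": 0}
    - {"rx": 0,"ry": 0,"rz": 0,"dx": 0,"dy": 0,"dz": 0,"jaw": 0}
    - {"rx": 0,"ry": 0,"rz": 0,"dx": 0,"dy": 0,"dz": 0,"jaw": 0}
    - {"rx": 0,"ry": 0,"rz": 0,"dx": 0,"dy": 0,"dz": 0,"jaw": 0}
    - {"rx": 0,"ry": 0,"rz": 0,"dx": 0,"dy": 0,"dz": 0,"jaw": 0}
    - {"rx": 0,"ry": 0,"rz": 0,"dx": 0,"dy": 0,"dz": 0,"jaw": 0}

```text
time_s: 3.05
tcp_pos: [0.5402, 0.3363, 0.0087]
eef_rot: [0.636, 0.772, 0.0, 0.0]
contact_force: [-0.7, 0.0, 5.9]
finger_gap: 0.449
```

>>> play_rows:
  increments:
    - {"rx": 0,"ry": 0,"rz": 0,"dx": 0,"dy": 0,"dz": -0.02,"jaw": 0}
    - {"rx": 0,"ry": 0,"rz": 0,"dx": 0,"dy": 0,"dz": -0.04,"jaw": 0}
    - {"rx": 0,"ry": 0,"rz": 0,"dx": 0,"dy": 0,"dz": -0.05,"jaw": 0}
    - {"rx": 0,"ry": 0,"rz": 0,"dx": 0,"dy": 0,"dz": 0,"jaw": 0}

```text
time_s: 3.45
tcp_pos: [0.5447, 0.3382, 0.1251]
eef_rot: [0.636, 0.772, 0.006, 0.003]
contact_force: [1.5, -0.3, 0.3]
finger_gap: 0.447
```

```bash
python3 - <<'E'
from h import *
s=observe();c=read_camera("wrist");sc=read_camera("scene")
print(s["tcp_pos"],s["time_s"],s["finger_gap"])
cv2.imwrite("pics/w3.png",c["image"]);cv2.imwrite("pics/sc3.png",sc["image"])
E
```

```text
[0.54473385 0.33818097 0.12507369] 3.45 0.4474180456246557
```

View pics/w3.png

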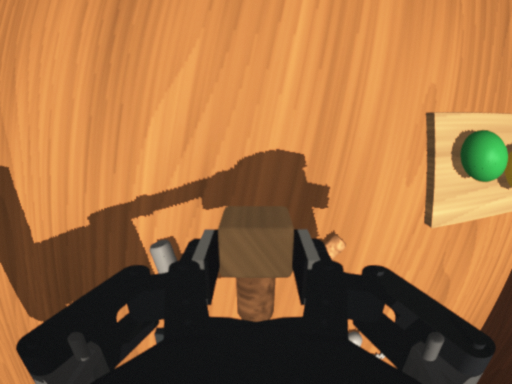

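View pics/sc3.png

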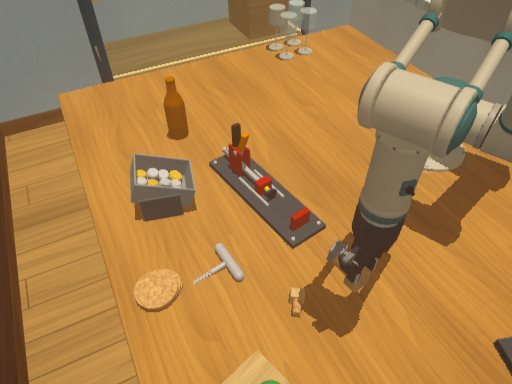

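>>> play_rows:
  increments:
    - {"rx": 0,"ry": 0,"rz": 0.5,"dx": -0.04,"dy": -0.01,"dz": 0,"jaw": 0}
    - {"rx": 0,"ry": 0,"rz": 0.5,"dx": -0.04,"dy": -0.01,"dz": 0,"jaw": 0}
    - {"rx": 0,"ry": 0,"rz": 0,"dx": -0.04,"dy": -0.01,"dz": 0,"jaw": 0}
    - {"rx": 0,"ry": 0,"rz": 0,"dx": -0.04,"dy": -0.01,"dz": 0,"jaw": 0}
    - {"rx": 0,"ry": 0,"rz": 0,"dx": -0.04,"dy": -0.01,"dz": 0,"jaw": 0}
    - {"rx": 0,"ry": 0,"rz": 0,"dx": -0.04,"dy": -0.01,"dz": 0,"jaw": 0}
    - {"rx": 0,"ry": 0,"rz": 0,"dx": -0.03,"dy": -0.01,"dz": 0,"jaw": 0}
    - {"rx": 0,"ry": 0,"rz": 0,"dx": 0,"dy": 0,"dz": 0,"jaw": 0}

```text
time_s: 4.35
tcp_pos: [0.5166, 0.0543, 0.1157]
eef_rot: [0.644, 0.765, -0.002, -0.002]
contact_force: [-0.1, 0.1, -0.9]
finger_gap: 0.454
```

>>> play_rows:
  increments:
    - {"rx": 0,"ry": 0,"rz": 0,"dx": 0,"dy": 0,"dz": 0,"jaw": 0}

```text
time_s: 4.45
tcp_pos: [0.5177, 0.0574, 0.1163]
eef_rot: [0.644, 0.765, -0.001, -0.002]
contact_force: [-0.5, 0.5, -0.6]
finger_gap: 0.452
```

```bash
python3 - <<'E'
from h import *
import pickle
s=observe();c=read_camera("wrist");sc=read_camera("scene");si=read_camera("side")
pickle.dump((s,c,sc,si),open("d4.pkl","wb"))
o=np.array([.5397,-.0438]);a=np.radians(10.05)
d=s["tcp_pos"][:2]-o
print(s["tcp_pos"],s["eef_rot"],s["time_s"],"clamp xy",d@[np.cos(a),np.sin(a)],d@[-np.sin(a),np.cos(a)])
cv2.imwrite("pics/w4.png",c["image"]);cv2.imwrite("pics/sc4.png",cv2.resize(sc["image"][120:280,180:380],None,fx=3.5,fy=3.5,interpolation=cv2.INTER_CUBIC))
cv2.imwrite("pics/si4.png",cv2.resize(si["image"][120:300,190:330],None,fx=3.3,fy=3.3,interpolation=cv2.INTER_CUBIC))
E
```

```text
[0.51771272 0.05740372 0.11626616] [ 0.64358663  0.76537118 -0.00092343 -0.00153264] 4.45 clamp xy -0.0039890931371641776 0.10348778103247841
```

View pics/w4.png

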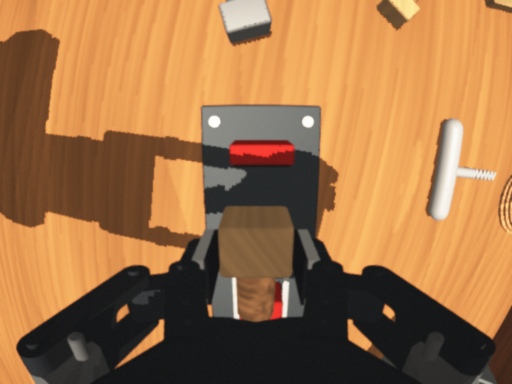

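View pics/sc4.png

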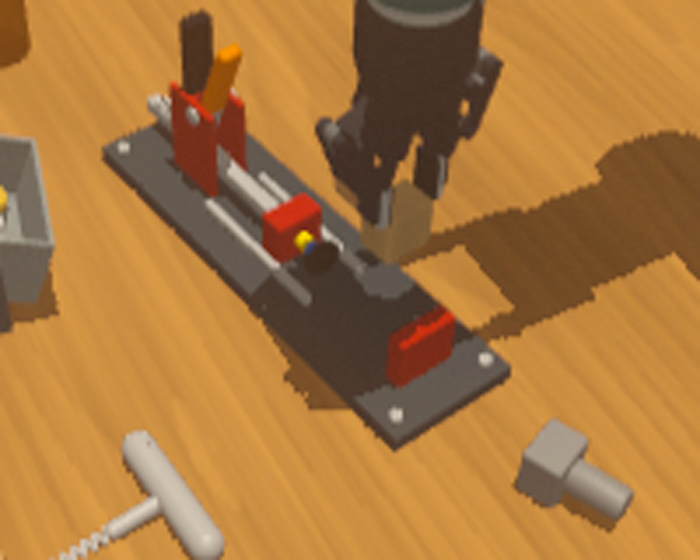

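View pics/si4.png

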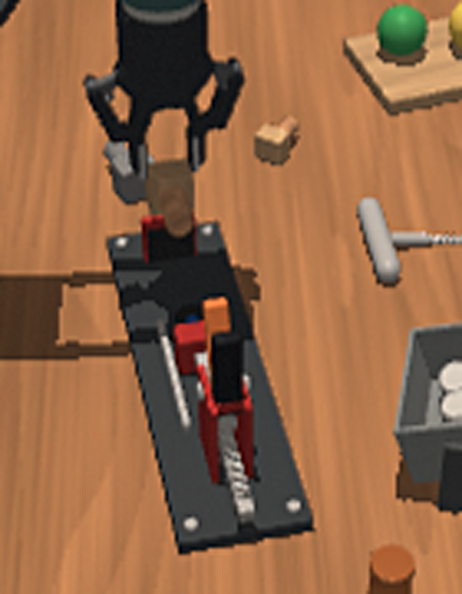

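Wrist view: stopper held (head at (256,240), cork down toward (255,300)); jaw top at (262,153), slate screws at (214,122) and (308,122). Measure the clamp again from here.

```bash
python3 - <<'E'
from h import *
import pickle
s,c,sc,si=pickle.load(open("d4.pkl","rb"))
im=c["image"];hsv=cv2.cvtColor(im,cv2.COLOR_BGR2HSV)
m=((hsv[...,1]<40)&(hsv[...,2]>180)).astype(np.uint8)
n,l,st,ce=cv2.connectedComponentsWithStats(m[100:150,200:325])
P=[]
for i in range(1,n):
    if st[i,4]>20:
        q=ce[i]+[200,100];p=wplane(s,c,*q,.0155);P.append(p);print(q.round(1),st[i,4],p.round(4))
d=P[1]-P[0];print("yaw",np.degrees(np.arctan2(d[1],d[0])),"mid",((P[0]+P[1])/2).round(4))
red=(((hsv[...,0]<6)|(hsv[...,0]>174))&(hsv[...,1]>150)&(hsv[...,2]>60)).astype(np.uint8);red[:130]=0;red[180:]=0
ys,xs=np.nonzero(red);print("red",xs.min(),xs.max(),ys.min(),ys.max())
for q in [(xs.min(),142),(xs.max()+1,142),(xs.min(),164),(xs.max()+1,164)]: print(q,wplane(s,c,*q,.06).round(4))
cv2.imwrite("pics/w4c.png",cv2.resize(im[130:180,215:310],None,fx=6,fy=6,interpolation=cv2.INTER_CUBIC))
cv2.imwrite("pics/w4d.png",cv2.resize(np.clip(im[195:325,190:320]*1.8,0,255).astype(np.uint8),None,fx=4.5,fy=4.5,interpolation=cv2.INTER_CUBIC))
T=R.from_quat(s["eef_rot"]).as_matrix();print(np.degrees(np.arctan2(-T[0,0],T[1,0])))
E
```

```text
[213.8 121.1] 128 [0.4713 0.1136 0.0155]
[307.5 121.3] 115 [0.555  0.1283 0.0155]
yaw 9.974992997559035 mid [0.5132 0.1209 0.0155]
red 229 294 141 164
(np.int64(229), 142) [0.4914 0.1016 0.06  ]
(np.int64(295), 142) [0.5408 0.1104 0.06  ]
(np.int64(229), 164) [0.4941 0.0848 0.06  ]
(np.int64(295), 164) [0.5442 0.0936 0.06  ]
9.88015611433858
```

View pics/w4c.png

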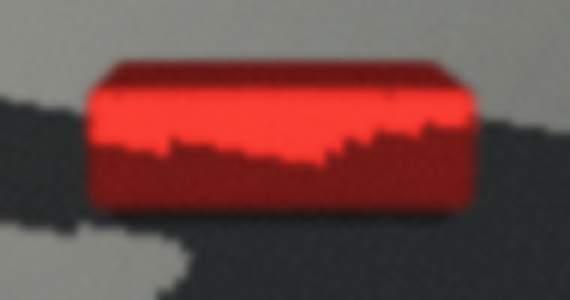

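View pics/w4d.png

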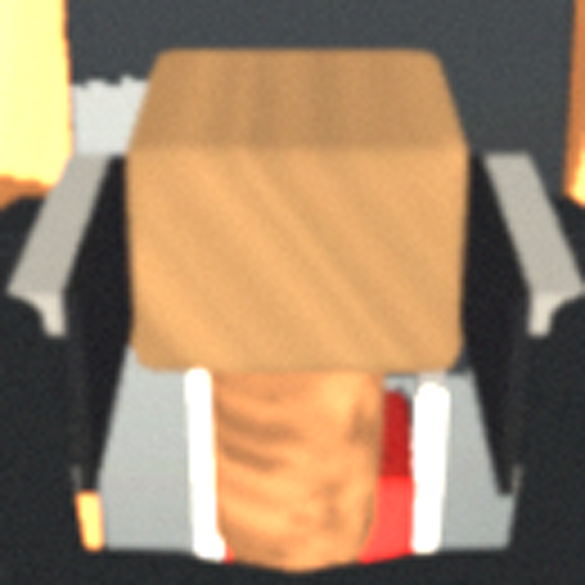

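```bash
python3 - <<'E'
from h import *
import pickle
s,c,sc,si=pickle.load(open("d4.pkl","rb"))
T=R.from_quat(s["eef_rot"]).as_matrix()
Q=[]
for a,b in [(130,148),(468,148),(462,368),(135,368)]:
    p=wplane(s,c,190+a/4.5-.4,195+b/4.5-.4,.1476);Q.append(p)
Q=np.array(Q);print(((Q-s["tcp_pos"])@T).round(4),((Q.mean(0)-s["tcp_pos"])@T).round(4))
a=np.radians(10);o=np.array([.5413,-.0415])
for p in [s["tcp_pos"],Q.mean(0)]:
    d=p[:2]-o;print("clamp",d@[np.cos(a),np.sin(a)],d@[-np.sin(a),np.cos(a)])
E
```

```text
[[ 0.0136 -0.0166 -0.0313]
 [ 0.0137  0.021  -0.0314]
 [-0.0148  0.0217 -0.0314]
 [-0.0149 -0.0173 -0.0313]] [-0.0006  0.0022 -0.0313]
clamp -0.006054484945951192 0.10149703973956511
clamp -0.0037410547435427527 0.1008757856902563
```

>>> play_rows:
  increments:
    - {"rx": 0,"ry": 0,"rz": 0,"dx": 0.005,"dy": 0.004,"dz": 0.01,"jaw": 0}
    - {"rx": 0,"ry": 0,"rz": 0,"dx": 0,"dy": 0,"dz": 0.03,"jaw": 0}
    - {"rx": 0,"ry": 0,"rz": 0,"dx": 0,"dy": 0,"dz": 0.025,"jaw": 0}
    - {"rx": 0,"ry": 0,"rz": 0,"dx": 0,"dy": 0,"dz": 0.015,"jaw": 0}
    - {"rx": 0,"ry": 0,"rz": 0,"dx": 0,"dy": 0,"dz": 0.008,"jaw": 0}
    - {"rx": 0,"ry": 0,"rz": 0,"dx": 0,"dy": 0,"dz": 0,"jaw": 0}
    - {"rx": 0,"ry": 0,"rz": 0,"dx": 0,"dy": 0,"dz": 0,"jaw": 0}

```text
time_s: 5.3
tcp_pos: [0.5227, 0.064, 0.0302]
eef_rot: [0.643, 0.766, 0.0, 0.0]
contact_force: [-0.2, -0.2, -0.3]
finger_gap: 0.448
```

>>> play_rows:
  increments:
    - {"rx": 0,"ry": 0,"rz": 0,"dx": 0,"dy": 0,"dz": 0.003,"jaw": 0}
    - {"rx": 0,"ry": 0,"rz": 0,"dx": 0,"dy": 0,"dz": 0.002,"jaw": 0}
    - {"rx": 0,"ry": 0,"rz": 0,"dx": 0,"dy": 0,"dz": 0,"jaw": 0}

```text
time_s: 5.6
tcp_pos: [0.5223, 0.0635, 0.0252]
eef_rot: [0.643, 0.766, 0.0, 0.0]
contact_force: [0.1, -0.9, -0.9]
finger_gap: 0.445
```

```bash
python3 - <<'E'
from h import *
s=observe();c=read_camera("wrist");sc=read_camera("scene")
print(s["tcp_pos"],s["contact_force"],s["time_s"])
cv2.imwrite("pics/w5.png",c["image"])
cv2.imwrite("pics/sc5.png",cv2.resize(sc["image"][120:280,180:380],None,fx=3.5,fy=3.5,interpolation=cv2.INTER_CUBIC))
E
```

```text
[0.52227232 0.06348912 0.0252462 ] [ 0.10479534 -0.94913745 -0.92682253] 5.6
```

View pics/w5.png

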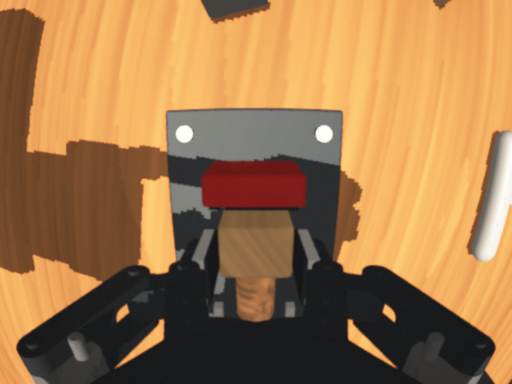

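View pics/sc5.png

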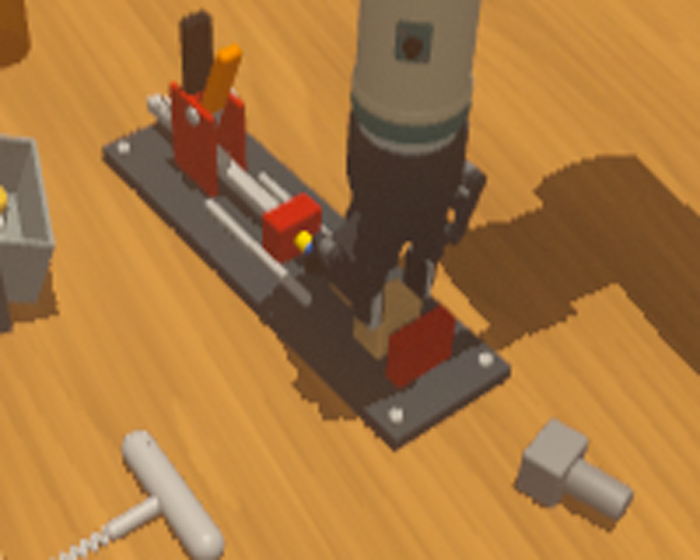

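>>> play_rows:
  increments:
    - {"rx": 0,"ry": 0,"rz": 0,"dx": 0,"dy": 0,"dz": 0.0015,"jaw": 0}
    - {"rx": 0,"ry": 0,"rz": 0,"dx": 0,"dy": 0,"dz": 0,"jaw": 0.8}
    - {"rx": 0,"ry": 0,"rz": 0,"dx": 0,"dy": 0,"dz": 0,"jaw": 0.8}
    - {"rx": 0,"ry": 0,"rz": 0,"dx": 0,"dy": 0,"dz": 0,"jaw": 0.8}
    - {"rx": 0,"ry": 0,"rz": 0,"dx": 0,"dy": 0,"dz": 0,"jaw": 0.8}
    - {"rx": 0,"ry": 0,"rz": 0,"dx": 0,"dy": 0,"dz": 0,"jaw": 0.8}
    - {"rx": 0,"ry": 0,"rz": 0,"dx": 0,"dy": 0,"dz": -0.03,"jaw": 0.8}
    - {"rx": 0,"ry": 0,"rz": 0,"dx": 0,"dy": 0,"dz": -0.04,"jaw": 0.8}

```text
time_s: 6.5
tcp_pos: [0.5201, 0.0635, 0.0924]
eef_rot: [0.643, 0.766, -0.002, -0.002]
contact_force: [0.8, 0.3, 0.2]
finger_gap: 0.799
```

>>> play_rows:
  increments:
    - {"rx": 0,"ry": 0,"rz": 0,"dx": 0,"dy": 0,"dz": -0.04,"jaw": 0.8}
    - {"rx": 0,"ry": 0,"rz": 0,"dx": 0,"dy": 0,"dz": -0.04,"jaw": 1}
    - {"rx": 0,"ry": 0,"rz": 0,"dx": 0,"dy": 0,"dz": -0.04,"jaw": 1}
    - {"rx": 0,"ry": 0,"rz": 0,"dx": 0,"dy": 0,"dz": 0,"jaw": 1}

```text
time_s: 6.9
tcp_pos: [0.526, 0.0635, 0.2197]
eef_rot: [0.643, 0.766, 0.004, 0.005]
contact_force: [1.3, -0.3, 0.1]
finger_gap: 1.001
```

```bash
python3 - <<'E'
from h import *
import pickle
s=observe();c=read_camera("wrist");sc=read_camera("scene");si=read_camera("side")
pickle.dump((s,c,sc,si),open("d6.pkl","wb"))
print(s["tcp_pos"],s["contact_force"],s["time_s"])
cv2.imwrite("pics/w6.png",c["image"])
cv2.imwrite("pics/sc6.png",cv2.resize(sc["image"][120:280,180:380],None,fx=3.5,fy=3.5,interpolation=cv2.INTER_CUBIC))
cv2.imwrite("pics/si6.png",cv2.resize(si["image"][170:300,190:330],None,fx=4.3,fy=4.3,interpolation=cv2.INTER_CUBIC))
E
```

```text
[0.52596078 0.06352427 0.21965694] [ 1.30236951 -0.27693991  0.13013967] 6.9
```

View pics/w6.png

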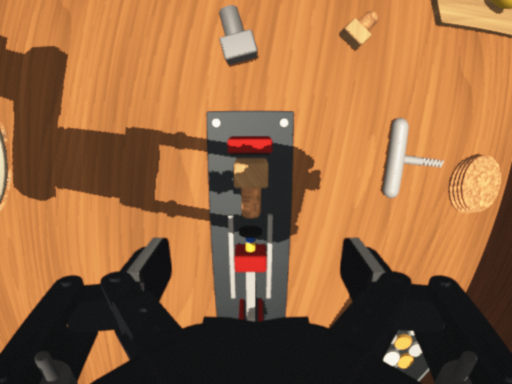

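View pics/sc6.png

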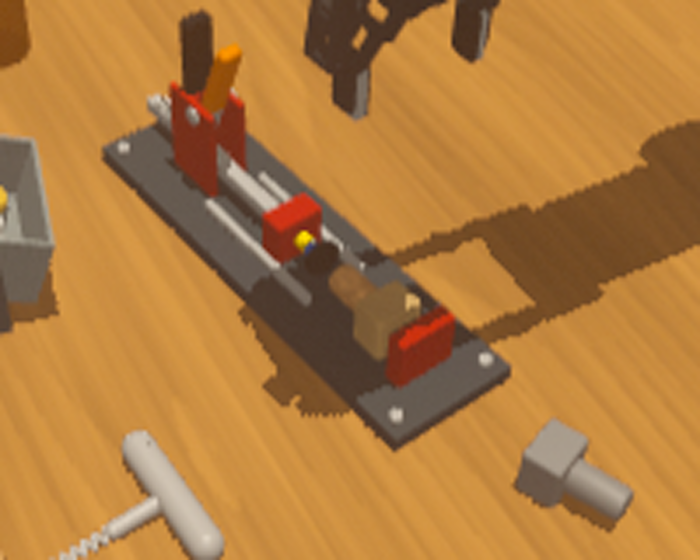

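View pics/si6.png

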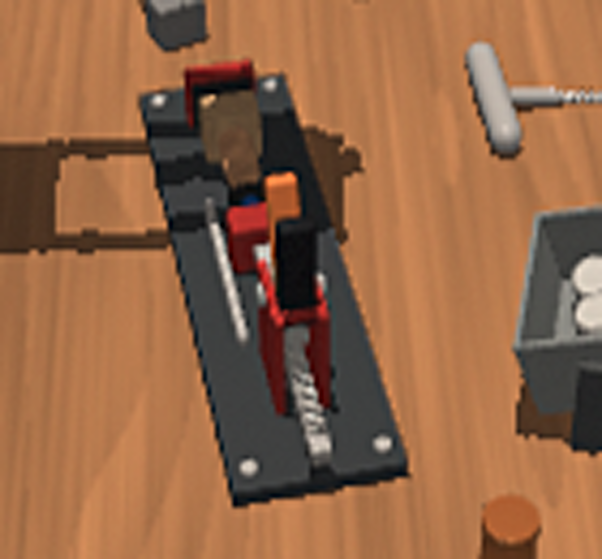

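```bash
python3 - <<'E'
from h import *
import pickle
s,c,sc,si=pickle.load(open("d6.pkl","rb"))
print("joints",s["joint_pos"].round(3))
p,e=tri(sc,(180+197/3.5-.4,120+15/3.5-.4),si,(190+297/4.3-.4,170+224/4.3-.4));print("handle top",p.round(4),e)
t,e=tri(sc,(180+231/3.5-.4,120+50/3.5-.4),si,(190+281/4.3-.4,170+178/4.3-.4));print("trigger top",t.round(4),e)
a=np.radians(10);o=np.array([.5413,-.0415])
def toc(p): d=np.array(p[:2])-o;return d@[np.cos(a),np.sin(a)],d@[-np.sin(a),np.cos(a)]
print(toc(p),toc(t))
def W(x,y,z): return [o[0]+x*np.cos(a)-y*np.sin(a),o[1]+x*np.sin(a)+y*np.cos(a),z]
print("expected handle top",W(0,-.13,.165), proj(sc,W(0,-.13,.165)),proj(si,W(0,-.13,.165)))
im=sc["image"].copy();im2=si["image"].copy()
for q in [(0,-.13,.165),(0,-.13,.148),(0,-.091,.145),(0.055,.18,.015),(-.055,.18,.015),(.055,-.2,.015),(0,.13,.06),(.012,-.137,.165),(-.012,-.123,.165)]:
    for I,cam in ((im,sc),(im2,si)):
        u=proj(cam,W(*q));cv2.circle(I,tuple(int(round(v*8)) for v in u),6,(255,255,0),-1,cv2.LINE_AA,3)
cv2.imwrite("pics/ov_sc.png",cv2.resize(im[110:260,190:340],None,fx=4,fy=4,interpolation=cv2.INTER_CUBIC))
cv2.imwrite("pics/ov_si.png",cv2.resize(im2[170:300,190:330],None,fx=4.3,fy=4.3,interpolation=cv2.INTER_CUBIC))
E
```

```text
joints [-0.011  0.192  1.583 -0.     1.354 -0.186]
handle top [ 0.5616 -0.1749  0.165 ] 0.005010643460346819
trigger top [ 0.5541 -0.1304  0.1601] 0.003716208507768581
(np.float64(-0.0032289617056981516), np.float64(-0.13492801382198827)) (np.float64(-0.0028050857385019832), np.float64(-0.08975970934228386))
expected handle top [np.float64(0.563874263096701), np.float64(-0.16952500789158706), 0.165] [235.04075366 125.5123644 ] [258.56291575 219.85968704]
```

View pics/ov_sc.png

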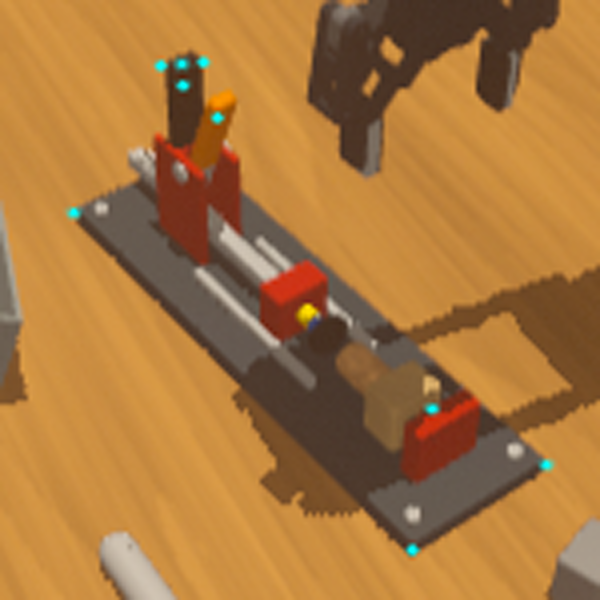

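View pics/ov_si.png

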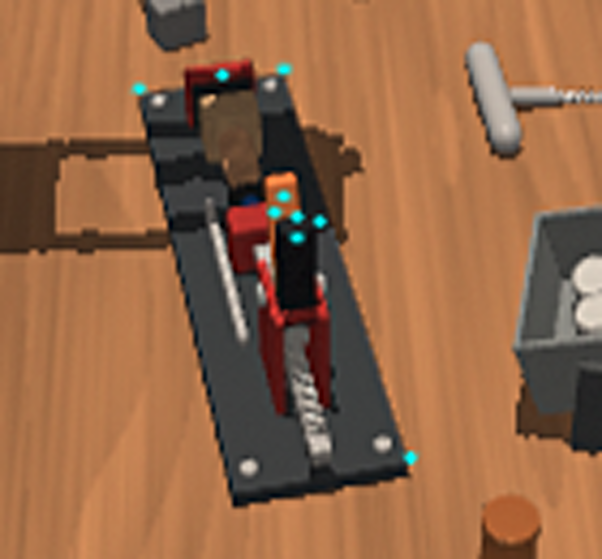

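>>> play_rows:
  increments:
    - {"rx": 0,"ry": 0,"rz": 8.5,"dx": 0,"dy": 0,"dz": -0.02,"jaw": 1}
    - {"rx": 0,"ry": 0,"rz": 8.5,"dx": 0,"dy": 0,"dz": 0,"jaw": 1}
    - {"rx": 0,"ry": 0,"rz": 8.5,"dx": 0,"dy": 0,"dz": 0,"jaw": 1}
    - {"rx": 0,"ry": 0,"rz": 8.5,"dx": 0,"dy": 0,"dz": 0,"jaw": 1}
    - {"rx": 0,"ry": 0,"rz": 8.5,"dx": 0,"dy": 0,"dz": 0,"jaw": 1}
    - {"rx": 0,"ry": 0,"rz": 8.5,"dx": 0,"dy": 0,"dz": 0,"jaw": 1}
    - {"rx": 0,"ry": 0,"rz": 8.5,"dx": 0,"dy": 0,"dz": 0,"jaw": 1}
    - {"rx": 0,"ry": 0,"rz": 8.5,"dx": 0,"dy": 0,"dz": 0,"jaw": 1}

```text
time_s: 7.85
tcp_pos: [0.5208, 0.0635, 0.2311]
eef_rot: [0.962, 0.273, -0.002, -0.001]
contact_force: [-0.6, 0.4, -0.4]
finger_gap: 0.999
```

>>> play_rows:
  increments:
    - {"rx": 0,"ry": 0,"rz": 8.5,"dx": 0,"dy": 0,"dz": 0,"jaw": 1}
    - {"rx": 0,"ry": 0,"rz": 8.5,"dx": 0,"dy": 0,"dz": 0,"jaw": 1}
    - {"rx": 0,"ry": 0,"rz": 5,"dx": 0,"dy": 0,"dz": 0,"jaw": 1}
    - {"rx": 0,"ry": 0,"rz": 0,"dx": 0,"dy": 0,"dz": 0,"jaw": 1}

```text
time_s: 8.25
tcp_pos: [0.5209, 0.0635, 0.2313]
eef_rot: [0.996, 0.087, -0.002, -0.0]
contact_force: [0.8, -0.4, 0.1]
finger_gap: 0.996
```

```bash
cat >> h.py <<'E'
O=np.array([.5405,-.043]);A=np.radians(10)
def toc(p): d=np.array(p[:2])-O;return np.round([d@[np.cos(A),np.sin(A)],d@[-np.sin(A),np.cos(A)]],4)
def st():
    s=observe();T=R.from_quat(s["eef_rot"]).as_matrix()
    print("t",round(s["time_s"],2),"tcp",s["tcp_pos"].round(4),"clamp",toc(s["tcp_pos"]),"yaw(tool x)",np.degrees(np.arctan2(T[1,0],T[0,0])).round(2),"zaxis",T[:,2].round(3),"F",np.round(s["contact_force"],1),"gap",round(s["finger_gap"],3))
    return s
E
python3 -c "
from h import *
st()"
```

```text
t 8.25 tcp [0.5209 0.0635 0.2313] clamp [-0.0008  0.1083] yaw(tool x) 10.01 zaxis [-0.004  0.    -1.   ] F [ 0.8 -0.4  0.1] gap 0.996
```

>>> play_rows:
  increments:
    - {"rx": 0,"ry": 0,"rz": 0,"dx": 0,"dy": 0.03,"dz": 0,"jaw": 1}
    - {"rx": 0,"ry": 0,"rz": 0,"dx": 0,"dy": 0.04,"dz": 0,"jaw": 1}
    - {"rx": 0,"ry": 0,"rz": 0,"dx": 0,"dy": 0.04,"dz": 0,"jaw": 1}
    - {"rx": 0,"ry": 0,"rz": 0,"dx": 0,"dy": 0.04,"dz": 0,"jaw": 1}
    - {"rx": 0,"ry": 0,"rz": 0,"dx": 0,"dy": 0.04,"dz": 0,"jaw": 1}
    - {"rx": 0,"ry": 0,"rz": 0,"dx": 0,"dy": 0.028,"dz": 0,"jaw": 1}
    - {"rx": 0,"ry": 0,"rz": 0,"dx": 0,"dy": 0,"dz": 0,"jaw": 1}
    - {"rx": 0,"ry": 0,"rz": 0,"dx": 0,"dy": 0,"dz": 0,"jaw": 1}

```text
time_s: 9.05
tcp_pos: [0.5593, -0.1511, 0.232]
eef_rot: [0.996, 0.087, -0.001, -0.001]
contact_force: [-0.2, 0.2, 0.3]
finger_gap: 1.0
```

```bash
python3 - <<'E'
from h import *
import pickle
s=st();c=read_camera("wrist");sc=read_camera("scene");si=read_camera("side")
pickle.dump((s,c,sc,si),open("d7.pkl","wb"))
cv2.imwrite("pics/w7.png",c["image"])
cv2.imwrite("pics/sc7.png",cv2.resize(sc["image"][60:260,180:380],None,fx=3,fy=3,interpolation=cv2.INTER_CUBIC))
cv2.imwrite("pics/si7.png",cv2.resize(si["image"][100:300,180:350],None,fx=3,fy=3,interpolation=cv2.INTER_CUBIC))
E
```

```text
t 9.05 tcp [ 0.5593 -0.1511  0.232 ] clamp [-0.0003 -0.1097] yaw(tool x) 10.0 zaxis [-0.003  0.002 -1.   ] F [-0.2  0.2  0.3] gap 1.0
```

View pics/w7.png

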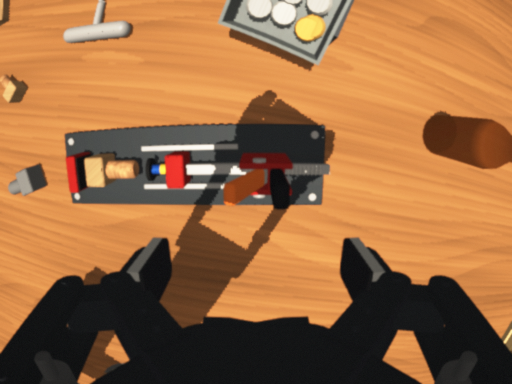

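View pics/sc7.png

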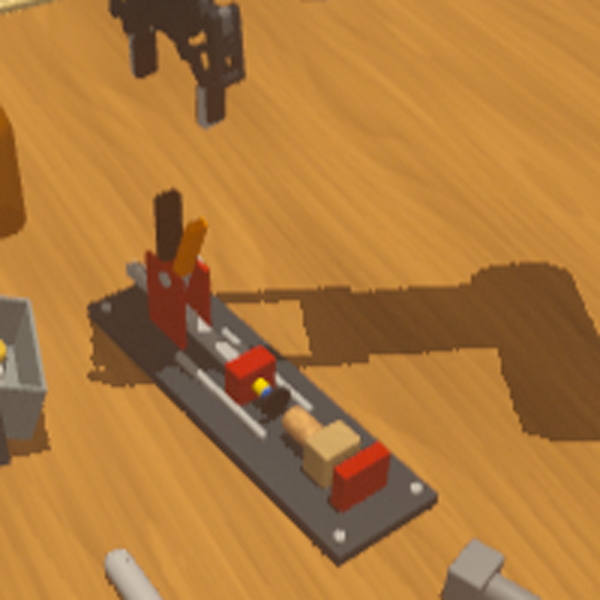

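View pics/si7.png

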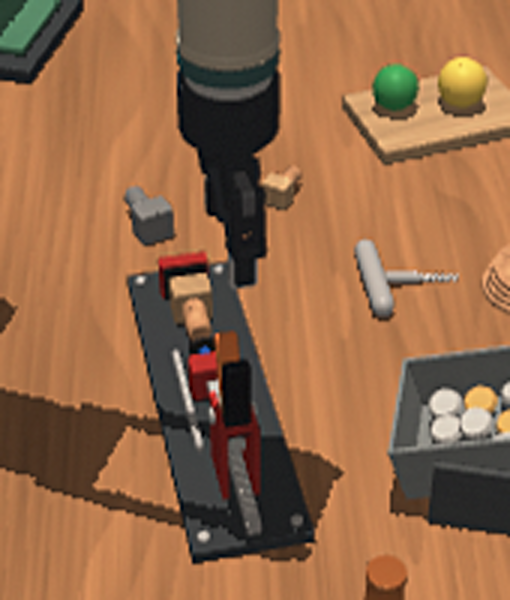

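```bash
python3 - <<'E'
from h import *
import pickle
s,c,sc,si=pickle.load(open("d7.pkl","rb"))
cv2.imwrite("pics/w7c.png",cv2.resize(c["image"][110:225,190:345],None,fx=5,fy=5,interpolation=cv2.INTER_CUBIC))
cv2.imwrite("pics/w7d.png",cv2.resize(c["image"][110:225,50:205],None,fx=5,fy=5,interpolation=cv2.INTER_CUBIC))
E
```

```text
(no output)
```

View pics/w7c.png

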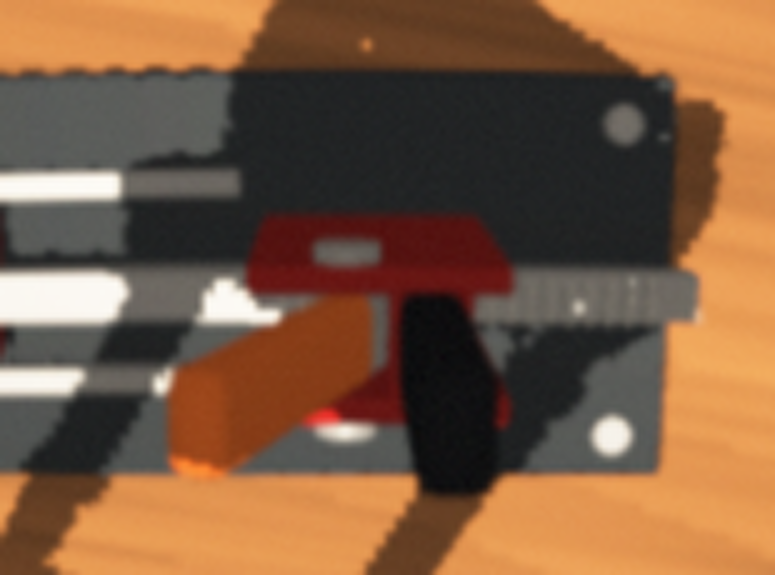

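View pics/w7d.png

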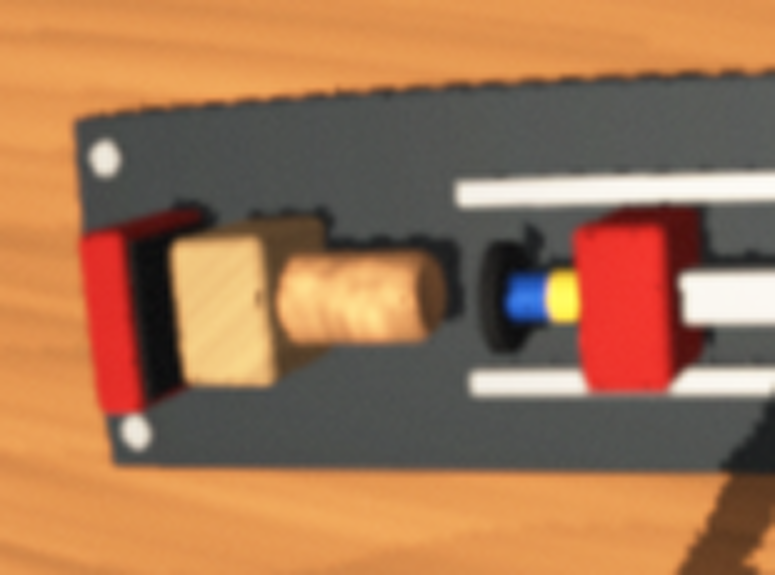

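```bash
python3 - <<'E'
from h import *
import pickle
s,c,sc,si=pickle.load(open("d7.pkl","rb"))
for n,q in dict(hl=(423,450),hr=(497,450),hn=(460,491)).items():
    p=wplane(s,c,190+q[0]/5-.4,110+q[1]/5-.4,.165);print(n,p.round(4),toc(p))
for n,q,z in [("trig top near front",(172,465),.165),("trig top right",(235,465),.16)]:
    p=wplane(s,c,190+q[0]/5-.4,110+q[1]/5-.4,z);print(n,toc(p))
for n,q,z in [("jaw face",(150,312),.035),("head face",(172,240),.055),("cork end",(443,300),.035),("pad face",(483,300),.035),("block front",(580,300),.035)]:
    p=wplane(s,c,50+q[0]/5-.4,110+q[1]/5-.4,z);print(n,toc(p))
E
```

```text
hl [ 0.5606 -0.1644  0.165 ] [-0.0012 -0.123 ]
hr [ 0.5628 -0.1765  0.165 ] [-0.0012 -0.1354]
hn [ 0.5547 -0.1719  0.165 ] [-0.0084 -0.1294]
trig top near front [-0.0039 -0.0813]
trig top right [-0.0054 -0.0915]
jaw face [-0.0004  0.1432]
head face [0.0226 0.1195]
cork end [0.0008 0.0478]
pad face [0.0006 0.0362]
block front [0.0001 0.009 ]
```

>>> play_rows:
  force: 25
  increments:
    - {"rx": 0,"ry": 0,"rz": 0,"dx": 0.002,"dy": 0,"dz": 0.02,"jaw": 1}
    - {"rx": 0,"ry": 0,"rz": 0,"dx": 0,"dy": 0,"dz": 0.03,"jaw": 1}
    - {"rx": 0,"ry": 0,"rz": 0,"dx": 0,"dy": 0,"dz": 0.03,"jaw": 1}
    - {"rx": 0,"ry": 0,"rz": 0,"dx": 0,"dy": 0,"dz": 0.02,"jaw": 1}
    - {"rx": 0,"ry": 0,"rz": 0,"dx": 0,"dy": 0,"dz": 0,"jaw": 1}
    - {"rx": 0,"ry": 0,"rz": 0,"dx": 0,"dy": 0,"dz": 0,"jaw": 1}

```text
time_s: 9.8
tcp_pos: [0.5622, -0.15, 0.134]
eef_rot: [0.996, 0.088, 0.0, -0.0]
contact_force: [0.4, -0.2, 0.7]
finger_gap: 0.999
```

```bash
cat > look.py <<'E'
from h import *
import sys,pickle
n=sys.argv[1]
s=st();c=read_camera("wrist");sc=read_camera("scene")
pickle.dump((s,c,sc),open(f"d{n}.pkl","wb"))
a=cv2.resize(sc["image"][80:240,190:340],None,fx=3.6,fy=3.6,interpolation=cv2.INTER_CUBIC)[:576]
cv2.imwrite(f"pics/sc{n}.png",a)
cv2.imwrite(f"pics/w{n}.png",c["image"])
E
python3 look.py 8
```

```text
t 9.8 tcp [ 0.5622 -0.15    0.134 ] clamp [ 0.0028 -0.1091] yaw(tool x) 10.09 zaxis [ 0.  0. -1.] F [ 0.4 -0.2  0.7] gap 0.999
```

View pics/w8.png

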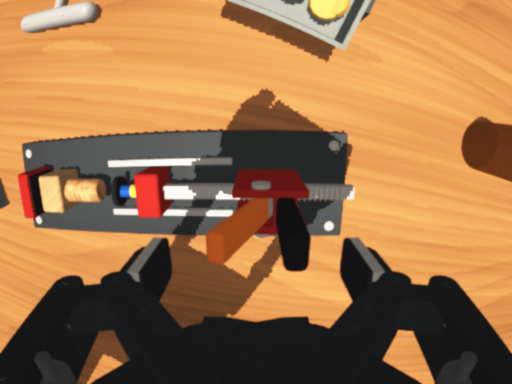

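View pics/sc8.png

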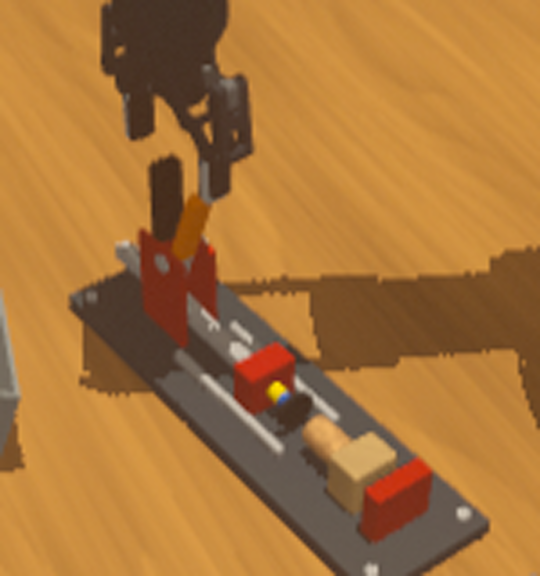

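>>> play_rows:
  force: 25
  increments:
    - {"rx": 0,"ry": 0,"rz": 0,"dx": 0,"dy": 0,"dz": 0.013,"jaw": 1}
    - {"rx": 0,"ry": 0,"rz": 0,"dx": 0,"dy": 0.003,"dz": 0,"jaw": 0.85}
    - {"rx": 0,"ry": 0,"rz": 0,"dx": 0,"dy": 0.003,"dz": 0,"jaw": 0.75}
    - {"rx": 0,"ry": 0,"rz": 0,"dx": 0,"dy": 0.003,"dz": 0,"jaw": 0.65}
    - {"rx": 0,"ry": 0,"rz": 0,"dx": 0,"dy": 0.003,"dz": 0,"jaw": 0.6}
    - {"rx": 0,"ry": 0,"rz": 0,"dx": 0,"dy": 0,"dz": 0,"jaw": 0.6}
    - {"rx": 0,"ry": 0,"rz": 0,"dx": 0,"dy": 0,"dz": 0,"jaw": 0.6}

```text
time_s: 10.6
tcp_pos: [0.5637, -0.1601, 0.1214]
eef_rot: [0.996, 0.087, 0.0, -0.003]
contact_force: [-1.4, 7.2, 4.3]
finger_gap: 0.602
```

```bash
python3 look.py 9
```

```text
t 10.6 tcp [ 0.5637 -0.1601  0.1214] clamp [ 0.0025 -0.1193] yaw(tool x) 9.95 zaxis [-0.     0.005 -1.   ] F [-1.4  7.2  4.3] gap 0.602
```

View pics/w9.png

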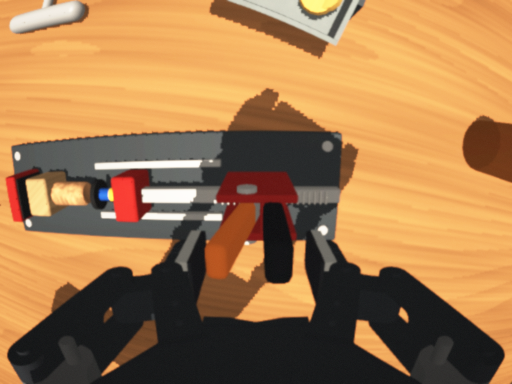

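View pics/sc9.png

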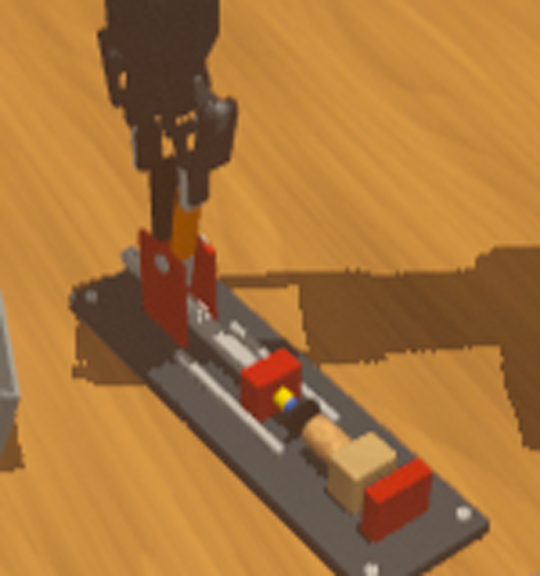

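>>> play_rows:
  increments:
    - {"rx": 0,"ry": 0,"rz": 0,"dx": 0,"dy": 0.001,"dz": 0,"jaw": 0.5}
    - {"rx": 0,"ry": 0,"rz": 0,"dx": 0,"dy": 0,"dz": 0,"jaw": 0.4}
    - {"rx": 0,"ry": 0,"rz": 0,"dx": 0,"dy": 0,"dz": 0,"jaw": 0.35}
    - {"rx": 0,"ry": 0,"rz": 0,"dx": 0,"dy": 0,"dz": 0,"jaw": 0.35}
    - {"rx": 0,"ry": 0,"rz": 0,"dx": 0,"dy": 0,"dz": 0,"jaw": 0.35}

```text
time_s: 11.2
tcp_pos: [0.5644, -0.1632, 0.122]
eef_rot: [0.996, 0.087, 0.001, -0.0]
contact_force: [-2.5, 2.5, 6.8]
finger_gap: 0.355
```

```bash
python3 look.py 10
```

```text
t 11.2 tcp [ 0.5644 -0.1632  0.122 ] clamp [ 0.0027 -0.1225] yaw(tool x) 9.97 zaxis [ 0.001  0.001 -1.   ] F [-2.5  2.5  6.8] gap 0.355
```

View pics/w10.png

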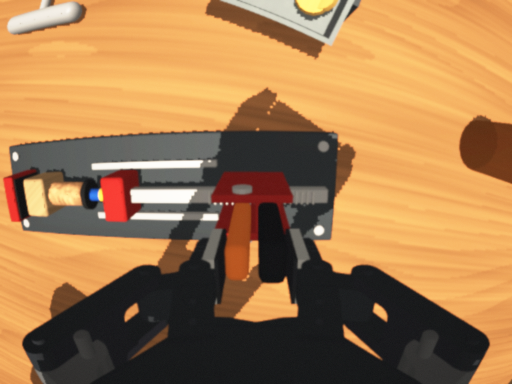

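View pics/sc10.png

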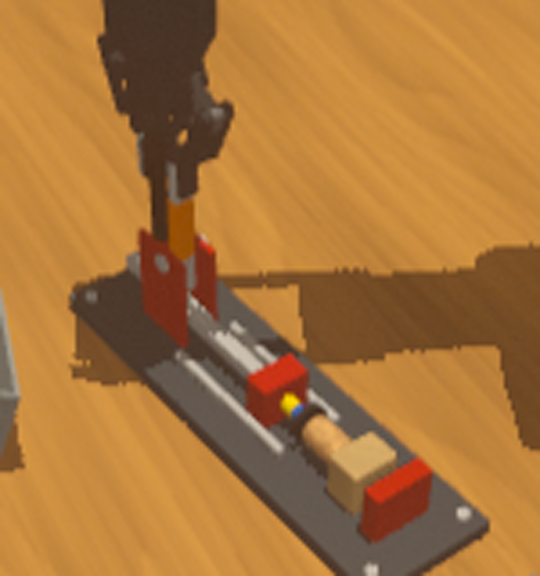

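>>> play_rows:
  increments:
    - {"rx": 0,"ry": 0,"rz": 0,"dx": 0,"dy": 0,"dz": 0,"jaw": 0.6}
    - {"rx": 0,"ry": 0,"rz": 0,"dx": 0,"dy": -0.003,"dz": 0,"jaw": 0.8}
    - {"rx": 0,"ry": 0,"rz": 0,"dx": 0,"dy": -0.003,"dz": 0,"jaw": 1}
    - {"rx": 0,"ry": 0,"rz": 0,"dx": 0,"dy": 0,"dz": 0,"jaw": 1}
    - {"rx": 0,"ry": 0,"rz": 0,"dx": 0,"dy": 0,"dz": 0,"jaw": 1}
    - {"rx": 0,"ry": 0,"rz": 0,"dx": 0,"dy": 0,"dz": 0,"jaw": 1}
    - {"rx": 0,"ry": 0,"rz": 0,"dx": 0,"dy": 0,"dz": 0,"jaw": 1}

```text
time_s: 12.0
tcp_pos: [0.5633, -0.158, 0.1206]
eef_rot: [0.996, 0.087, 0.0, 0.0]
contact_force: [-0.2, -0.2, 0.7]
finger_gap: 0.998
```

```bash
python3 look.py 11
```

```text
t 12.0 tcp [ 0.5633 -0.158   0.1206] clamp [ 0.0025 -0.1172] yaw(tool x) 10.0 zaxis [ 0. -0. -1.] F [-0.2 -0.2  0.7] gap 0.998
```

View pics/w11.png

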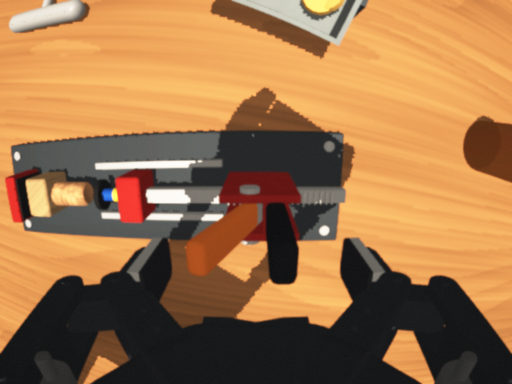

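>>> play_rows:
  increments:
    - {"rx": 0,"ry": 0,"rz": 0,"dx": 0,"dy": 0.002,"dz": 0,"jaw": 0.8}
    - {"rx": 0,"ry": 0,"rz": 0,"dx": 0,"dy": 0.002,"dz": 0,"jaw": 0.65}
    - {"rx": 0,"ry": 0,"rz": 0,"dx": 0,"dy": 0.002,"dz": 0,"jaw": 0.5}
    - {"rx": 0,"ry": 0,"rz": 0,"dx": 0,"dy": 0,"dz": 0,"jaw": 0.4}
    - {"rx": 0,"ry": 0,"rz": 0,"dx": 0,"dy": 0,"dz": 0,"jaw": 0.35}
    - {"rx": 0,"ry": 0,"rz": 0,"dx": 0,"dy": 0,"dz": 0,"jaw": 0.35}
    - {"rx": 0,"ry": 0,"rz": 0,"dx": 0,"dy": 0,"dz": 0,"jaw": 0.35}

```text
time_s: 12.8
tcp_pos: [0.5644, -0.1633, 0.1216]
eef_rot: [0.996, 0.087, 0.0, -0.0]
contact_force: [-1.4, 1.3, 5.8]
finger_gap: 0.352
```

```bash
cat >> look.py <<'E'
b=cv2.resize(c["image"][150:250,0:160],None,fx=5,fy=5,interpolation=cv2.INTER_CUBIC)
cv2.imwrite(f"pics/wz{n}.png",b)
E
python3 look.py 12
```

```text
t 12.8 tcp [ 0.5644 -0.1633  0.1216] clamp [ 0.0026 -0.1226] yaw(tool x) 9.98 zaxis [ 0.001  0.001 -1.   ] F [-1.4  1.3  5.8] gap 0.352
```

View pics/wz12.png

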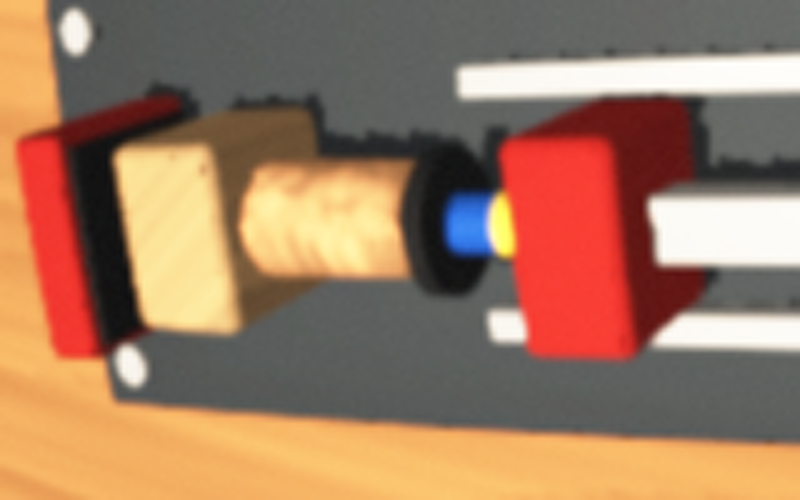

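View pics/sc12.png

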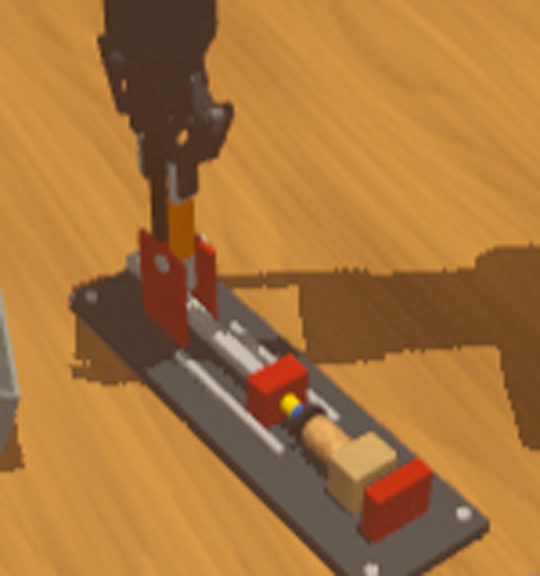

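```bash
python3 - <<'E'
from h import *
import pickle
out=[]
for n in [8,9,10,11,12]:
    s,c,sc=pickle.load(open(f"d{n}.pkl","rb"))
    out.append(cv2.resize(sc["image"][165:230,235:300],None,fx=4,fy=4,interpolation=cv2.INTER_CUBIC))
out.append(np.zeros_like(out[0]))
cv2.imwrite("pics/cmp.png",np.vstack([np.hstack(out[:3]),np.hstack(out[3:])]))
E
```

```text
(no output)
```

View pics/cmp.png

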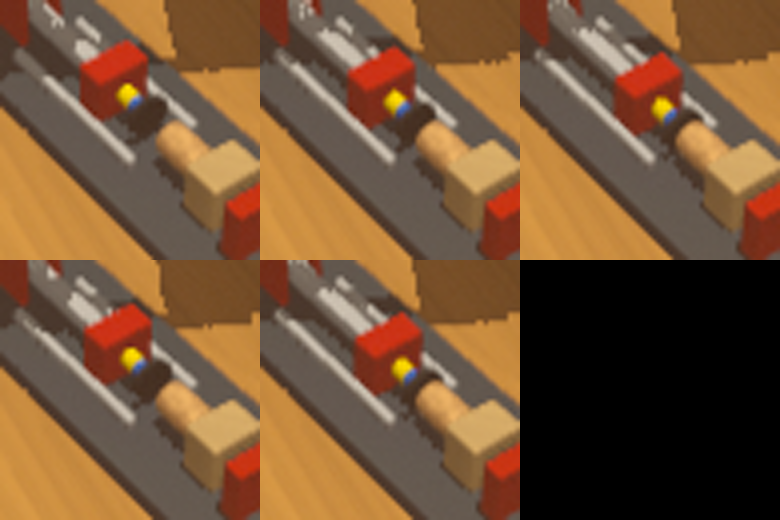

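```bash
cat > meas.py <<'E'
from h import *
import pickle,sys
def meas(sc,v=True):
    im=sc["image"];x0,y0,x1,y1=235,165,300,215
    sub=im[y0:y1,x0:x1];hsv=cv2.cvtColor(sub,cv2.COLOR_BGR2HSV)
    red=(((hsv[...,0]<7)|(hsv[...,0]>173))&(hsv[...,1]>150)&(hsv[...,2]>150)).astype(np.uint8) # lit top
    n,l,stt,ce=cv2.connectedComponentsWithStats(red)
    i=1+np.argmax(stt[1:,4]);r=ce[i]+[x0,y0]
    y=((hsv[...,0]>22)&(hsv[...,0]<35)&(hsv[...,1]>150)&(hsv[...,2]>120)).astype(np.uint8)
    b=((hsv[...,0]>100)&(hsv[...,0]<130)&(hsv[...,1]>110)&(hsv[...,2]>60)).astype(np.uint8)
    return r,int(stt[i,4]),toc(onplane(sc,*r,.056)),int(y.sum()),int(b.sum())
if __name__=="__main__":
    for n in sys.argv[1:]:
        d=pickle.load(open(f"d{n}.pkl","rb"));print(n,meas(d[2]))
E
python3 meas.py 6 7 8 9 10 11 12
```

```text
6 (array([263.31632653, 180.19387755]), 98, array([-0.0019, -0.0092]), 14, 0)
7 (array([263.125     , 180.20833333]), 96, array([-0.0015, -0.0095]), 14, 3)
8 (array([263.2244898 , 180.16326531]), 98, array([-0.0018, -0.0094]), 14, 3)
9 (array([264.8556701 , 181.91752577]), 97, array([-0.0012, -0.0016]), 13, 3)
10 (array([266.6 , 183.69]), 100, array([-0.0007,  0.0064]), 14, 3)
11 (array([264.2244898 , 181.16326531]), 98, array([-0.0016, -0.0048]), 14, 3)
12 (array([266.6 , 183.69]), 100, array([-0.0007,  0.0064]), 14, 3)
```

>>> play_rows:
  increments:
    - {"rx": 0,"ry": 0,"rz": 0,"dx": 0,"dy": 0,"dz": 0,"jaw": 0.45}
    - {"rx": 0,"ry": 0,"rz": 0,"dx": 0,"dy": 0,"dz": 0,"jaw": 0.5}
    - {"rx": 0,"ry": 0,"rz": 0,"dx": 0,"dy": 0,"dz": 0,"jaw": 0.5}

```text
time_s: 13.2
tcp_pos: [0.564, -0.1626, 0.1202]
eef_rot: [0.996, 0.087, -0.0, -0.001]
contact_force: [-0.3, 4.9, 0.2]
finger_gap: 0.496
```

```bash
python3 look.py 13; python3 meas.py 13
```

```text
t 13.2 tcp [ 0.564  -0.1626  0.1202] clamp [ 0.0024 -0.1219] yaw(tool x) 9.99 zaxis [-0.001  0.002 -1.   ] F [-0.3  4.9  0.2] gap 0.496
13 (array([266.3030303 , 183.24242424]), 99, array([-0.0012,  0.0046]), 14, 2)
```

>>> play_rows:
  increments:
    - {"rx": 0,"ry": 0,"rz": 0,"dx": 0,"dy": 0,"dz": 0,"jaw": 0.6}
    - {"rx": 0,"ry": 0,"rz": 0,"dx": 0,"dy": 0,"dz": 0,"jaw": 0.65}
    - {"rx": 0,"ry": 0,"rz": 0,"dx": 0,"dy": 0,"dz": 0,"jaw": 0.65}

```text
time_s: 13.6
tcp_pos: [0.5638, -0.1637, 0.1201]
eef_rot: [0.996, 0.087, -0.001, -0.0]
contact_force: [-0.9, 2.7, -2.1]
finger_gap: 0.649
```

```bash
python3 look.py 14; python3 meas.py 14
```

```text
t 13.6 tcp [ 0.5638 -0.1637  0.1201] clamp [ 0.0019 -0.1229] yaw(tool x) 10.01 zaxis [-0.001  0.    -1.   ] F [-0.9  2.7 -2.1] gap 0.649
14 (array([266.3030303 , 183.24242424]), 99, array([-0.0012,  0.0046]), 14, 3)
```

>>> play_rows:
  increments:
    - {"rx": 0,"ry": 0,"rz": 0,"dx": 0,"dy": -0.003,"dz": 0,"jaw": 0.75}
    - {"rx": 0,"ry": 0,"rz": 0,"dx": 0,"dy": -0.003,"dz": 0,"jaw": 0.8}
    - {"rx": 0,"ry": 0,"rz": 0,"dx": 0,"dy": 0,"dz": 0,"jaw": 0.8}

```text
time_s: 14.0
tcp_pos: [0.5634, -0.1574, 0.1208]
eef_rot: [0.996, 0.087, 0.0, 0.0]
contact_force: [-0.2, 2.4, -0.6]
finger_gap: 0.802
```

```bash
python3 look.py 15; python3 meas.py 15
```

```text
t 14.0 tcp [ 0.5634 -0.1574  0.1208] clamp [ 0.0027 -0.1166] yaw(tool x) 10.02 zaxis [ 0.001 -0.    -1.   ] F [-0.2  2.4 -0.6] gap 0.802
15 (array([265.59405941, 182.65346535]), 101, array([-0.001 ,  0.0018]), 15, 2)
```

View pics/w15.png

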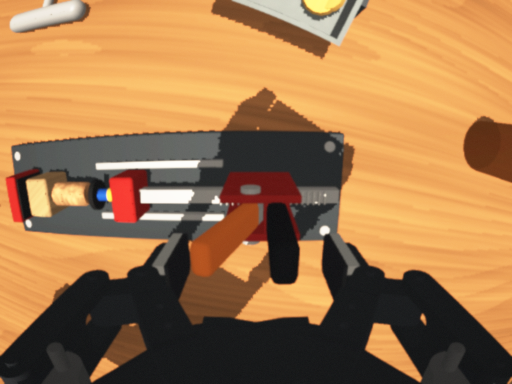

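>>> play_rows:
  increments:
    - {"rx": 0,"ry": 0,"rz": 0,"dx": 0,"dy": 0.003,"dz": 0,"jaw": 0.7}
    - {"rx": 0,"ry": 0,"rz": 0,"dx": 0,"dy": 0.003,"dz": 0,"jaw": 0.6}
    - {"rx": 0,"ry": 0,"rz": 0,"dx": 0,"dy": 0,"dz": 0,"jaw": 0.5}
    - {"rx": 0,"ry": 0,"rz": 0,"dx": 0,"dy": 0,"dz": 0,"jaw": 0.5}

```text
time_s: 14.5
tcp_pos: [0.5644, -0.1615, 0.1218]
eef_rot: [0.996, 0.087, 0.001, -0.002]
contact_force: [-0.9, 7.8, 5.3]
finger_gap: 0.503
```

```bash
python3 look.py 16; python3 meas.py 16
```

```text
t 14.5 tcp [ 0.5644 -0.1615  0.1218] clamp [ 0.003  -0.1208] yaw(tool x) 9.96 zaxis [ 0.001  0.004 -1.   ] F [-0.9  7.8  5.3] gap 0.503
16 (array([267.89108911, 184.79207921]), 101, array([-0.0009,  0.0117]), 14, 2)
```

>>> play_rows:
  increments:
    - {"rx": 0,"ry": 0,"rz": 0,"dx": 0,"dy": 0,"dz": 0,"jaw": 0.42}
    - {"rx": 0,"ry": 0,"rz": 0,"dx": 0,"dy": 0,"dz": 0,"jaw": 0.35}
    - {"rx": 0,"ry": 0,"rz": 0,"dx": 0,"dy": 0,"dz": 0,"jaw": 0.35}
    - {"rx": 0,"ry": 0,"rz": 0,"dx": 0,"dy": 0,"dz": 0,"jaw": 0.35}

```text
time_s: 15.0
tcp_pos: [0.5648, -0.1632, 0.1222]
eef_rot: [0.996, 0.087, 0.001, -0.0]
contact_force: [-2.1, 4.0, 6.6]
finger_gap: 0.358
```

```bash
python3 look.py 17; python3 meas.py 17
```

```text
t 15.0 tcp [ 0.5648 -0.1632  0.1222] clamp [ 0.003  -0.1226] yaw(tool x) 9.99 zaxis [ 0.002  0.    -1.   ] F [-2.1  4.   6.6] gap 0.358
17 (array([269.12380952, 185.67619048]), 105, array([-0.0015,  0.0162]), 16, 3)
```

View pics/wz17.png

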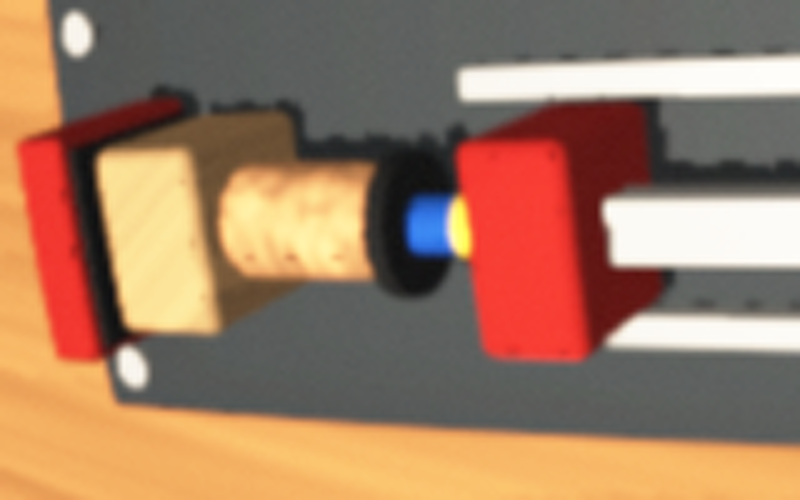

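>>> play_rows:
  increments:
    - {"rx": 0,"ry": 0,"rz": 0,"dx": 0,"dy": 0,"dz": 0,"jaw": 0.42}
    - {"rx": 0,"ry": 0,"rz": 0,"dx": 0,"dy": 0,"dz": 0,"jaw": 0.48}
    - {"rx": 0,"ry": 0,"rz": 0,"dx": 0,"dy": 0,"dz": 0,"jaw": 0.54}
    - {"rx": 0,"ry": 0,"rz": 0,"dx": 0,"dy": 0,"dz": 0,"jaw": 0.6}
    - {"rx": 0,"ry": 0,"rz": 0,"dx": 0,"dy": 0,"dz": 0,"jaw": 0.66}
    - {"rx": 0,"ry": 0,"rz": 0,"dx": 0,"dy": -0.003,"dz": 0,"jaw": 0.72}
    - {"rx": 0,"ry": 0,"rz": 0,"dx": 0,"dy": -0.003,"dz": 0,"jaw": 0.77}
    - {"rx": 0,"ry": 0,"rz": 0,"dx": 0,"dy": 0,"dz": 0,"jaw": 0.8}

```text
time_s: 15.9
tcp_pos: [0.5629, -0.1573, 0.1205]
eef_rot: [0.996, 0.087, -0.0, -0.0]
contact_force: [-0.1, 2.6, -1.9]
finger_gap: 0.802
```

```bash
python3 look.py 18; python3 meas.py 18
```

```text
t 15.9 tcp [ 0.5629 -0.1573  0.1205] clamp [ 0.0022 -0.1165] yaw(tool x) 10.02 zaxis [-0.  0. -1.] F [-0.1  2.6 -1.9] gap 0.802
18 (array([268.33009709, 185.00970874]), 103, array([-0.0013,  0.013 ]), 17, 3)
```

View pics/w18.png

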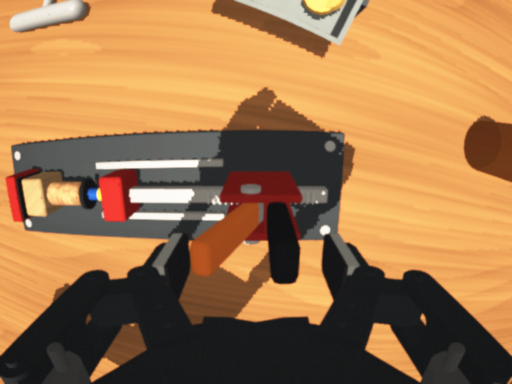

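>>> play_rows:
  increments:
    - {"rx": 0,"ry": 0,"rz": 0,"dx": 0,"dy": 0.003,"dz": 0,"jaw": 0.7}
    - {"rx": 0,"ry": 0,"rz": 0,"dx": 0,"dy": 0.003,"dz": 0,"jaw": 0.6}
    - {"rx": 0,"ry": 0,"rz": 0,"dx": 0,"dy": 0,"dz": 0,"jaw": 0.52}
    - {"rx": 0,"ry": 0,"rz": 0,"dx": 0,"dy": 0,"dz": 0,"jaw": 0.5}
    - {"rx": 0,"ry": 0,"rz": 0,"dx": 0,"dy": 0,"dz": 0,"jaw": 0.5}

```text
time_s: 16.5
tcp_pos: [0.5644, -0.1612, 0.1219]
eef_rot: [0.996, 0.087, 0.001, -0.002]
contact_force: [-1.2, 7.3, 6.9]
finger_gap: 0.504
```

```bash
python3 look.py 19; python3 meas.py 19
```

```text
t 16.5 tcp [ 0.5644 -0.1612  0.1219] clamp [ 0.003  -0.1205] yaw(tool x) 9.97 zaxis [ 0.001  0.004 -1.   ] F [-1.2  7.3  6.9] gap 0.504
19 (array([270.3047619 , 186.91428571]), 105, array([-0.0011,  0.0216]), 13, 3)
```

View pics/wz19.png

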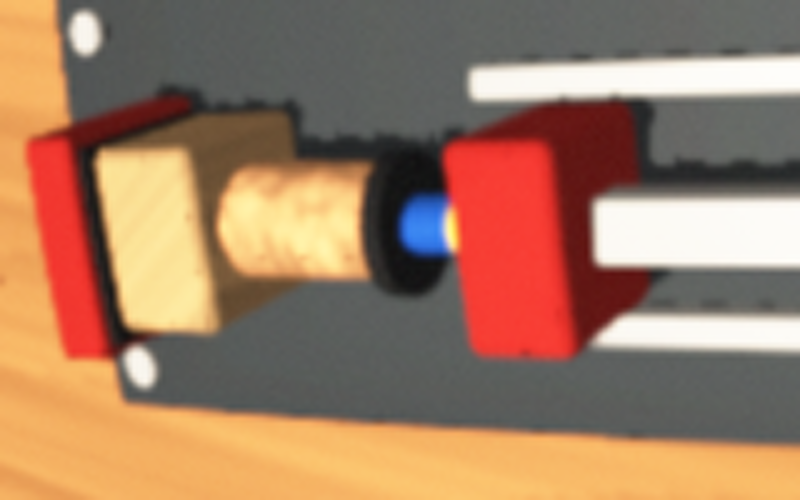

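>>> play_rows:
  increments:
    - {"rx": 0,"ry": 0,"rz": 0,"dx": 0,"dy": 0,"dz": 0,"jaw": 0.44}
    - {"rx": 0,"ry": 0,"rz": 0,"dx": 0,"dy": 0,"dz": 0,"jaw": 0.4}
    - {"rx": 0,"ry": 0,"rz": 0,"dx": 0,"dy": 0,"dz": 0,"jaw": 0.36}
    - {"rx": 0,"ry": 0,"rz": 0,"dx": 0,"dy": 0,"dz": 0,"jaw": 0.35}
    - {"rx": 0,"ry": 0,"rz": 0,"dx": 0,"dy": 0,"dz": 0,"jaw": 0.35}

```text
time_s: 17.1
tcp_pos: [0.5648, -0.1632, 0.1225]
eef_rot: [0.996, 0.087, 0.001, -0.0]
contact_force: [-2.2, 4.5, 8.1]
finger_gap: 0.353
```

```bash
python3 look.py 20; python3 meas.py 20
```

```text
t 17.1 tcp [ 0.5648 -0.1632  0.1225] clamp [ 0.0031 -0.1226] yaw(tool x) 9.98 zaxis [ 0.002  0.001 -1.   ] F [-2.2  4.5  8.1] gap 0.353
20 (array([271.41904762, 187.84761905]), 105, array([-0.0013,  0.0261]), 6, 2)
```

View pics/wz20.png

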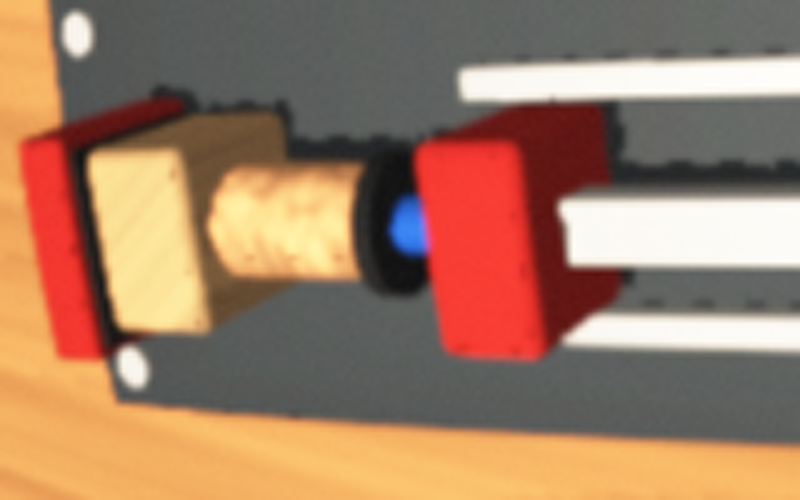

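View pics/sc20.png

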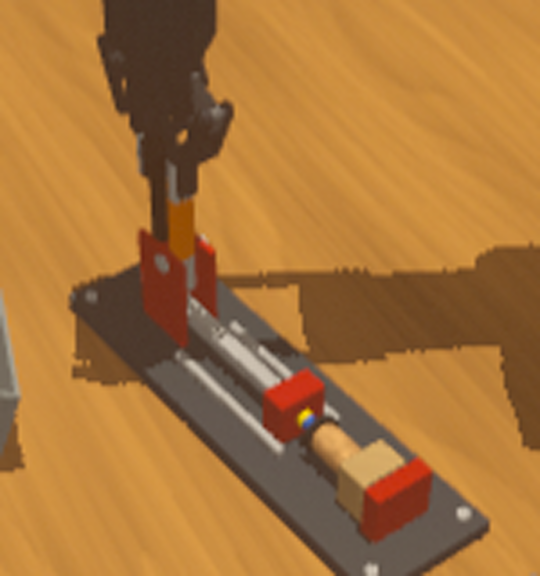

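Trigger fully squeezed; the pad is in by roughly 6 mm (some yellow still shows in the scene view). That is near the lower limit, so one more careful stroke, watched in part-steps.

>>> play_rows:
  force: 35
  increments:
    - {"rx": 0,"ry": 0,"rz": 0,"dx": 0,"dy": 0,"dz": 0,"jaw": 0.42}
    - {"rx": 0,"ry": 0,"rz": 0,"dx": 0,"dy": 0,"dz": 0,"jaw": 0.48}
    - {"rx": 0,"ry": 0,"rz": 0,"dx": 0,"dy": 0,"dz": 0,"jaw": 0.54}
    - {"rx": 0,"ry": 0,"rz": 0,"dx": 0,"dy": 0,"dz": 0,"jaw": 0.6}
    - {"rx": 0,"ry": 0,"rz": 0,"dx": 0,"dy": 0,"dz": 0,"jaw": 0.66}
    - {"rx": 0,"ry": 0,"rz": 0,"dx": 0,"dy": -0.003,"dz": 0,"jaw": 0.72}
    - {"rx": 0,"ry": 0,"rz": 0,"dx": 0,"dy": -0.003,"dz": 0,"jaw": 0.77}
    - {"rx": 0,"ry": 0,"rz": 0,"dx": 0,"dy": 0,"dz": 0,"jaw": 0.8}

```text
time_s: 18.0
tcp_pos: [0.563, -0.1574, 0.1206]
eef_rot: [0.996, 0.087, -0.0, -0.0]
contact_force: [-0.5, 2.6, -2.1]
finger_gap: 0.8
```

```bash
python3 look.py 21; python3 meas.py 21
```

```text
t 18.0 tcp [ 0.563  -0.1574  0.1206] clamp [ 0.0023 -0.1166] yaw(tool x) 10.02 zaxis [-0.  0. -1.] F [-0.5  2.6 -2.1] gap 0.8
21 (array([269.59433962, 186.33018868]), 106, array([-0.001 ,  0.0188]), 18, 4)
```

>>> play_rows:
  increments:
    - {"rx": 0,"ry": 0,"rz": 0,"dx": 0,"dy": 0.003,"dz": 0,"jaw": 0.7}
    - {"rx": 0,"ry": 0,"rz": 0,"dx": 0,"dy": 0.003,"dz": 0,"jaw": 0.6}
    - {"rx": 0,"ry": 0,"rz": 0,"dx": 0,"dy": 0,"dz": 0,"jaw": 0.55}
    - {"rx": 0,"ry": 0,"rz": 0,"dx": 0,"dy": 0,"dz": 0,"jaw": 0.55}

```text
time_s: 18.5
tcp_pos: [0.5641, -0.1604, 0.1219]
eef_rot: [0.996, 0.087, 0.0, -0.003]
contact_force: [-2.7, 9.7, 6.7]
finger_gap: 0.551
```

```bash
python3 look.py 22; python3 meas.py 22
```

```text
t 18.5 tcp [ 0.5641 -0.1604  0.1219] clamp [ 0.0029 -0.1197] yaw(tool x) 9.95 zaxis [ 0.     0.006 -1.   ] F [-2.7  9.7  6.7] gap 0.551
22 (array([271.05555556, 187.5462963 ]), 108, array([-0.0012,  0.0246]), 8, 3)
```

View pics/wz22.png

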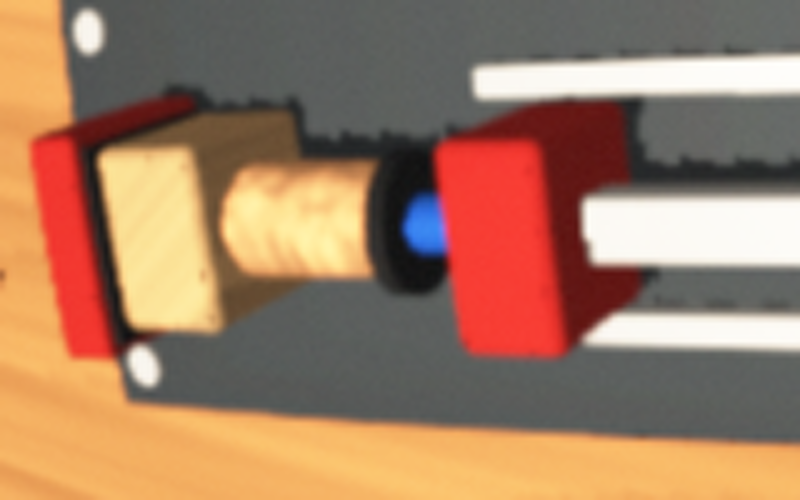

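>>> play_rows:
  increments:
    - {"rx": 0,"ry": 0,"rz": 0,"dx": 0,"dy": 0,"dz": 0,"jaw": 0.5}
    - {"rx": 0,"ry": 0,"rz": 0,"dx": 0,"dy": 0,"dz": 0,"jaw": 0.44}
    - {"rx": 0,"ry": 0,"rz": 0,"dx": 0,"dy": 0,"dz": 0,"jaw": 0.44}

```text
time_s: 18.9
tcp_pos: [0.564, -0.1595, 0.1222]
eef_rot: [0.996, 0.087, 0.001, -0.004]
contact_force: [-1.8, 11.8, 8.9]
finger_gap: 0.444
```

```bash
python3 look.py 23; python3 meas.py 23
```

```text
t 18.9 tcp [ 0.564  -0.1595  0.1222] clamp [ 0.003  -0.1188] yaw(tool x) 9.95 zaxis [ 0.001  0.007 -1.   ] F [-1.8 11.8  8.9] gap 0.444
23 (array([271.63461538, 187.92307692]), 104, array([-0.0016,  0.0266]), 6, 2)
```

>>> play_rows:
  increments:
    - {"rx": 0,"ry": 0,"rz": 0,"dx": 0,"dy": 0,"dz": 0,"jaw": 0.4}
    - {"rx": 0,"ry": 0,"rz": 0,"dx": 0,"dy": 0,"dz": 0,"jaw": 0.36}
    - {"rx": 0,"ry": 0,"rz": 0,"dx": 0,"dy": 0,"dz": 0,"jaw": 0.34}
    - {"rx": 0,"ry": 0,"rz": 0,"dx": 0,"dy": 0,"dz": 0,"jaw": 0.34}
    - {"rx": 0,"ry": 0,"rz": 0,"dx": 0,"dy": 0,"dz": 0,"jaw": 0.34}

```text
time_s: 19.5
tcp_pos: [0.5648, -0.1633, 0.123]
eef_rot: [0.996, 0.087, 0.001, -0.0]
contact_force: [-4.1, 4.0, 9.9]
finger_gap: 0.347
```

```bash
python3 look.py 24; python3 meas.py 24
```

```text
t 19.5 tcp [ 0.5648 -0.1633  0.123 ] clamp [ 0.003  -0.1227] yaw(tool x) 9.97 zaxis [ 0.002  0.    -1.   ] F [-4.1  4.   9.9] gap 0.347
24 (array([272.51923077, 188.84615385]), 104, array([-0.0013,  0.0306]), 0, 3)
```

View pics/wz24.png

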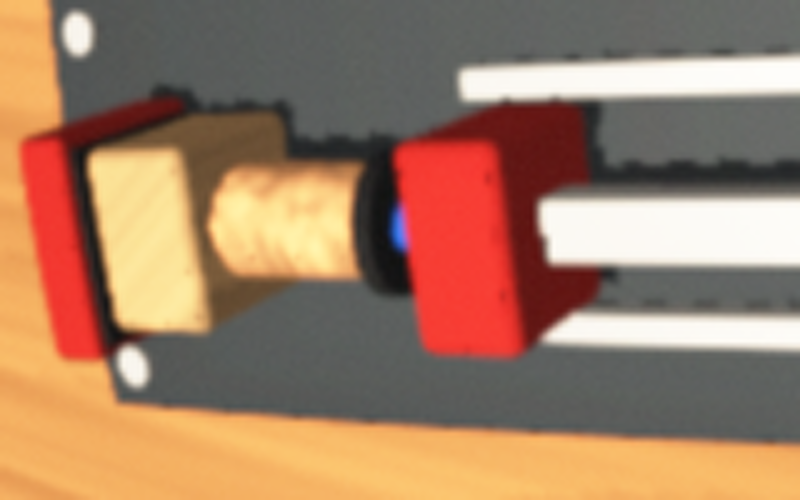

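View pics/sc24.png

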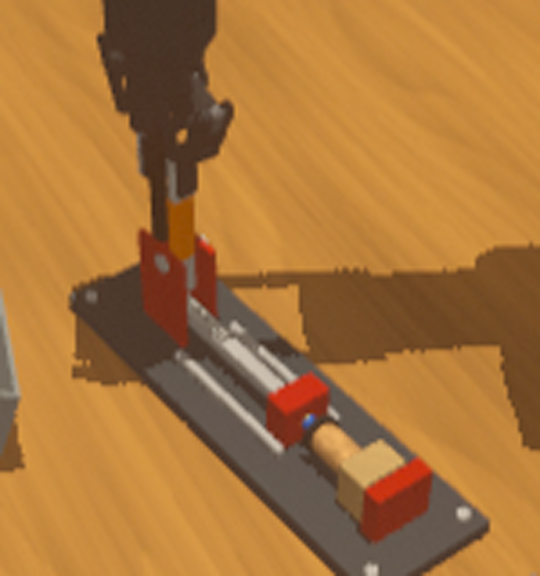

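>>> play_rows:
  increments:
    - {"rx": 0,"ry": 0,"rz": 0,"dx": 0,"dy": 0,"dz": 0,"jaw": 0.34}
    - {"rx": 0,"ry": 0,"rz": 0,"dx": 0,"dy": 0,"dz": 0,"jaw": 0.34}
    - {"rx": 0,"ry": 0,"rz": 0,"dx": 0,"dy": 0,"dz": 0,"jaw": 0.34}
    - {"rx": 0,"ry": 0,"rz": 0,"dx": 0,"dy": 0,"dz": 0,"jaw": 0.34}
    - {"rx": 0,"ry": 0,"rz": 0,"dx": 0,"dy": 0,"dz": 0,"jaw": 0.34}
    - {"rx": 0,"ry": 0,"rz": 0,"dx": 0,"dy": 0,"dz": 0,"jaw": 0.34}

```text
time_s: 20.2
tcp_pos: [0.5648, -0.1633, 0.123]
eef_rot: [0.996, 0.087, 0.001, -0.0]
contact_force: [-2.8, 4.5, 10.0]
finger_gap: 0.351
```

```bash
python3 look.py 25; python3 meas.py 25; python3 - <<'E'
from h import *
c=read_camera("side");cv2.imwrite("pics/side25.png",c["image"])
E
```

```text
t 20.2 tcp [ 0.5648 -0.1633  0.123 ] clamp [ 0.003  -0.1227] yaw(tool x) 9.97 zaxis [ 0.002  0.    -1.   ] F [-2.8  4.5 10. ] gap 0.351
25 (array([272.47619048, 188.8952381 ]), 105, array([-0.0011,  0.0307]), 0, 2)
```

View pics/side25.png

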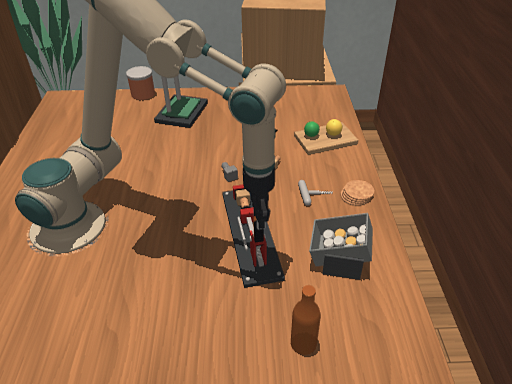

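View pics/wz25.png

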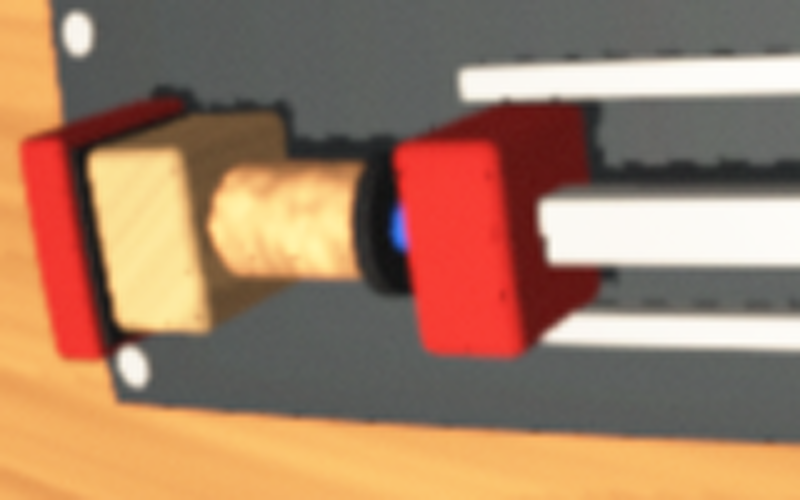

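The state is steady. The yellow half of the stem is just gone with the blue still showing, the head bears on the fixed jaw, and the bottle (305,325) and extractor (313,192) are where they were. Handing in.

```bash
python3 -c "
from station import *
print(close_job())"
```

```text
the job is handed in; nothing more can be done
None
```

I laid the larger wooden stopper on the slate with its head towards the fixed jaw and let go of it. I then pumped the trigger until the pad was about half-way in, and handed the job in at about 20 s with the trigger still squeezed.

**Strokes:** it took five squeezes. Springing the trigger back quickly after the first one let the sliding jaw slip back about 11 mm, so the second only regained that ground. Releasing more slowly held most of the travel. The fourth squeeze left the pad only about 6 mm in, close to the 5 mm limit, so I added a fifth.

**Last checks:**
- **Pad:** the yellow half of the stem was just hidden and some blue was still showing, so the pad is about 11 mm in.
- **Stopper:** the head stood straight against the fixed jaw and did not move between the last two squeezes.
- **Steadiness:** the sliding jaw's position did not change over the 0.7 s before hand-in. The fingers were 30 mm apart, which matches a fully squeezed trigger, with the grip set to 35 N.
- **Bystanders:** the bottle and the cork extractor were at the same places in the side view as at the start.

**What I could not measure:** the contact forces at the pad, the fixed jaw and the trigger were inferred from the pictures and the finger opening. The cameras placed the clamp 2 to 3 mm apart from each other. I used an average of these and checked it against the handle and jaw. The hand-in reported no verdict.

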